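# Build up the spacer stack on the rewind spindle

## Task

Take the lid off the blue film tin by its knob and lay it flat, knob up, in the middle of the grey mat. Then thread every spacer there is, from the tin and from the bench, onto the upright spindle in size order, the widest at the bottom, each lying flat on the one below, with the brass collar last on top; finally put the lid properly back on the tin. Leave the tape roll, the bottle and the splicing block where they are.

Things in the scene. Friction and masses are not known exactly. Their poses are not given: they have to be found in the camera images.
- stand: Fixed spacer stand: dark steel disc, 90 mm diameter and 8 mm high, with a polished vertical spindle in its centre, 12 mm diameter, its top 64 mm above the bench (the last 9 mm taper to 4 mm). Origin at the centre of the disc's underside, on the spindle's axis; z up.
- seat (a point): Point on the spindle's axis at the top face of the stand's disc (8 mm above the bench), where the bottom spacer comes to lie; z up along the spindle.
- tin: Fixed round blue film tin, outer diameter 176 mm, inside about 166 mm, 40 mm high, floor 4 mm thick. Origin at the centre of its underside, z up. The red and yellow spacers lie side by side along its x axis: red centred about 28 mm to -x, yellow about 36 mm to +x, so there is room for the fingers along its y axis.
- lid: Loose blue round lid, 180 mm diameter, about 160 g: a plug 5 mm deep below (158 mm diameter) that drops inside the tin's rim, a 4 mm disc over it, and a black round knob in the middle, 26 mm diameter, from 9 to 35 mm above the origin. Origin at the centre of the plug's underside, z up through the knob. Starts closed on the tin, its origin 35 mm above the tin's underside.
- mat: Fixed grey mat, 200 x 200 mm, 2 mm thick, the place for the lid while the tin is open. Origin at the centre of its underside, z up. The tin lies to one side of the stand and the mat to the other, either way round.
- spacer60: Flat red plastic ring (spacer), outer diameter 60 mm, hole 16 mm, 9 mm thick, about 35 g. Origin at the centre of the ring, half-way through its thickness; z along the hole (either way up will do). Always present. Starts flat inside the closed tin.
- spacer52: Flat green plastic ring (spacer), outer diameter 52 mm, hole 16 mm, 9 mm thick, about 27 g. Origin at the centre of the ring, half-way through its thickness; z along the hole (either way up will do). Starts flat on the bench in the middle, beyond the stand. May be absent.
- spacer44: Flat yellow plastic ring (spacer), outer diameter 44 mm, hole 16 mm, 9 mm thick, about 20 g. Origin at the centre of the ring, half-way through its thickness; z along the hole (either way up will do). Starts flat inside the closed tin, beside the red one, about 10 mm from it. May be absent.
- spacer36: Flat blue plastic ring (spacer), outer diameter 36 mm, hole 16 mm, 9 mm thick, about 14 g. Origin at the centre of the ring, half-way through its thickness; z along the hole (either way up will do). Starts flat on the bench in the middle, beyond the stand. May be absent.
- spacer28: Flat black plastic ring (spacer), outer diameter 28 mm, hole 16 mm, 9 mm thick, about 12 g. Origin at the centre of the ring, half-way through its thickness; z along the hole (either way up will do). Starts flat on the bench in the middle, beyond the stand. May be absent.
- collar: Brass retaining collar: short tube, outer diameter 32 mm, hole 16 mm, 18 mm tall, about 80 g. Slides freely. Origin at its centre, half-way up; z along the hole (either way up). Always present; starts standing on the bench in the middle, beyond the stand.
- tape_roll: Bystander: clear roll of splicing tape, 80 mm diameter, 20 mm high, lying on the bench. Origin at the centre of its underside.
- cleaner: Bystander: white bottle, 60 mm diameter, 160 mm tall. Origin at the centre of its underside.
- splicer: Bystander: aluminium splicing block, 70 x 160 mm, 45 mm high. Origin at the centre of its underside.
There are look-alikes about, which are no part of the job. Leave any green, turquoise or white look-alike of the tin alone.

How it is judged:
By the outcome, as a careful person would: the job done as asked, in the order asked, and still so for the second after the job is handed in, with the robot touching nothing.
Of spacer52, spacer44, spacer36, spacer28 only 2 to 4 are there at a start; the rules pass over those that are not, and their reading is None.
At some moment in a run one of collar, spacer52 may be knocked a few centimetres aside while the robot is not near it.
Once in a run the grip may slacken for a moment while it holds something.
It also fails if it takes over 210 s, if anything falls off the work surface, if the arm or the gripper's body presses on something with over 40 N, if the wrist force passes 120 N, or if a joint passes its speed limit or range.

## Robot

A 6-joint arm with a two-finger parallel gripper is mounted at the origin on the work surface. World frame = base frame: x ahead of the robot, y to its left, z up, the work surface at z = 0. Lengths are in m, angles in rad, forces in N, time in s.
With the tool pointing down it reaches from about 0.425 to 0.95 m from the base axis. Payload 3.5 kg.
Tool frame: the origin (TCP) lies midway between the tips of the shut fingers; the grasp point (between the pads) lies 19 mm behind it; z points along the fingers, y is the line along which they close (so a half turn about z gives the same grasp; the last joint's range is limited). The gripper opens to 85 mm and grips with 20 to 120 N. Pads are 22 mm wide; open, the fingers measure 114 mm over their backs; the gripper's body (76 mm by 85 mm) begins 54 mm behind the grasp point. The pads swing forward as they close: fully open they stand 13 mm farther back than shut.
Start: joints at [1.075, 0.286, 1.577, -0, 1.279, -0.15], TCP at [0.229, 0.635, 0.192] pointing down, gripper open.
Joint ranges: [-2.77, 2.77], [-0.9, 2.22], [0.21, 2.48], [-1.53, 4.67], [0.24, 2.81], [-2.84, 2.84]. Speed limits (rad/s): [2.79, 2.79, 3.14, 3.14, 3.14, 3.14].

## Interface

Orientations are given as a unit quaternion [x, y, z, w].
In Python, from plant import get_state, read_camera, ctrl gives the robot as it stands.
- The arm moves only by the shell command python3 -m crank 'ROWS' [FORCE]. ROWS is JSON, a list of rows, each a list of 3 entries, a list of its own where there are three numbers: the shift along the tool's x, y, z in mm, then the turn about the tool's z in degrees, then the closure in counts, from 0 (fully open) to 255 (shut). In form: [[[tx, ty, tz], yaw, claw], ...]. A call has 1 to 10 rows; each row is the pose to reach, as a shift and turn from the pose commanded when the call began, along the tool's axes at that moment; what a row does not reach only later rows make up. A row lasts 1/10 s, in which the tool goes at most 50 mm and 8.59 degrees, less where a joint would pass 70% of its speed; a pose out of reach is approached as far as the arm can. A call with a gripper value outside its range is refused whole. The fingers move at their own pace and stop on an object; FORCE is the grip in N (left out, the last holds). Time passes only in rows, so rows that repeat a pose let the fingers close. It gives the time, the measured TCP pose, the force, the opening and the grip force at its end, in the units of the state.
- get_state(): the state, without advancing time (a new reading comes with each control period).
- read_camera(name): name is "side" or "top" or "wrist"; returns a dict with "frame" (480x640x3 uint8, blue, green, red), "range_z" (480x640 float32, m along the optical axis (not along the pixel's ray), 0 where there is no reading), "vfov" (degrees; the focal length in pixels is half the picture's height over the tangent of half this angle, whatever the lens; pixels are square), "cx", "cy" (the principal point, pixels), "origin" and "orientation" of the camera in the world. Camera axes: x right, y down, z forward; pixel columns grow to the right and rows downward; lengths in m; the calibration is good to about 2 mm. A picture is of the moment at which its call begins.
- ctrl.sign_off(): hands the job in; it is judged then, once.
The state is a dict: "time": time; "qpos": joint angles; "dq": joint speeds; "joint_efforts": joint torques, N m; "eef_pos": TCP position; "tcp_rot": TCP orientation; "contact_force": force on the tool from outside, world axes, zero at the start; "wrist_torque": the same for the moment, N m; "opening": opening from 0.0 (shut) to 1.0 (fully open); "finger_force": force on a finger pad.
Only numpy, scipy, OpenCV 4.12 (cv2) and the standard library are available. Lean on these libraries where they do the work, as an engineer would, in place of code of your own. Each camera call takes 0.05 s, during which the arm holds its last target. There are 200 camera calls.

## Working session

There is one attempt and no reset: what is moved stays moved. The work goes in short steps, Python scripts to look and compute and a shell command to move; the robot and the scene stay as the last step left them, time stands still between calls to the robot, and variables do not carry over. Pictures are saved under pics/ and viewed, at most 14 in all, crops included, and the job is handed in when it is done.

```bash
ls; mkdir -p pics; cat > h.py <<'E'
import numpy as np,cv2
from plant import get_state,read_camera,ctrl
from scipy.spatial.transform import Rotation as R
def cam(n,save=None):
    c=read_camera(n)
    if save: cv2.imwrite('pics/'+save,c['frame'])
    return c
def world(c):
    h,w=c['range_z'].shape; f=h/2/np.tan(np.radians(c['vfov'])/2)
    v,u=np.mgrid[:h,:w]; z=c['range_z']
    p=np.stack([(u-c['cx'])/f*z,(v-c['cy'])/f*z,z],-1)
    return p@R.from_quat(c['orientation']).as_matrix().T+np.array(c['origin'])
def shift(target,s=None):
    "tool-frame shift in mm to get TCP to world target"
    s=s or get_state()
    return 1000*R.from_quat(s['tcp_rot']).as_matrix().T@(np.array(target)-s['eef_pos'])
E
python3 - <<'E'
from h import *
s=get_state();print({k:np.round(v,3) for k,v in s.items()})
print(R.from_quat(s['tcp_rot']).as_matrix().round(3))
for n in('top','side'):
    c=cam(n,n+'0.png');print(n,c['vfov'],c['cx'],c['cy'],c['origin'],c['orientation'])
    np.save(n+'0.npy',world(c))
E
```

```text
pics
{'time': np.float64(0.0), 'qpos': array([ 1.075,  0.287,  1.578, -0.   ,  1.279, -0.15 ]), 'dq': array([-0.   ,  0.001, -0.001,  0.001,  0.   ,  0.   ]), 'joint_efforts': array([-0.0000e+00, -4.0600e+01, -2.9262e+01, -0.0000e+00,  6.0000e-03,
        0.0000e+00]), 'eef_pos': array([0.228, 0.634, 0.19 ]), 'tcp_rot': array([ 0.172,  0.985, -0.001, -0.   ]), 'contact_force': array([-0.516, -1.14 ,  0.978]), 'wrist_torque': array([-0.019, -0.074, -0.009]), 'finger_force': np.float64(0.0), 'opening': np.float64(1.001)}
[[-0.941  0.339 -0.001]
 [ 0.339  0.941 -0.002]
 [ 0.    -0.002 -1.   ]]
top 50.06459326549034 327.32189567639125 235.68863334798465 [ 0.25261611 -0.11178984  1.46488196] [-0.66638006  0.73703326 -0.08144164  0.07801827]
side 53.804712885295736 313.7789910560651 237.41257287784978 [ 0.29703701 -0.6955589   0.85339045] [ 0.92036941 -0.20865548  0.08204737 -0.32039237]
```

View pics/top0.png

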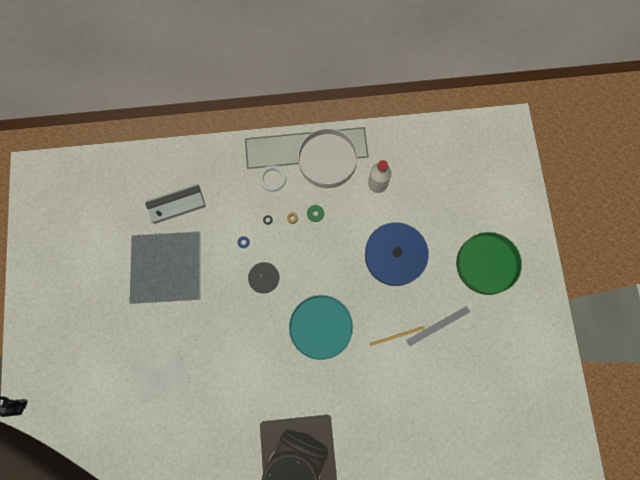

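View pics/side0.png

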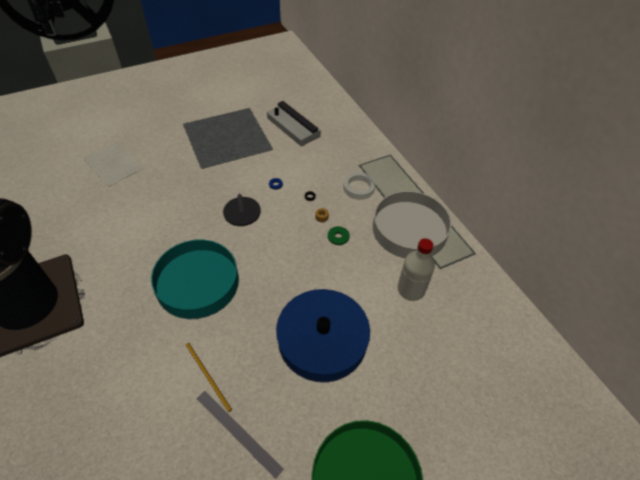

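The top view shows the candidates for the tin:
- Blue with knob at (397,254). This is the one I want: blue, lidded, black knob.
- Turquoise open at (321,327), green open at (489,264) and white at (328,158). These are look-alikes.

The other things I need are:
- Stand at (264,278) and mat at (166,267).
- Green ring at (316,213), collar at (293,218), black ring at (268,220) and blue ring at (243,242).

Next I'll measure these and check a crop.

```bash
cat > meas.py <<'E'
from h import *
P=np.load('top0.npy');im=cv2.imread('pics/top0.png').astype(int)
def blob(u,v,r,zlo,zhi,name,Pw=P):
    p=Pw[v-r:v+r+1,u-r:u+r+1].reshape(-1,3)
    p=p[(p[:,2]>zlo)&(p[:,2]<zhi)]
    (c,rad)=cv2.minEnclosingCircle(p[:,:2].astype(np.float32))
    print(name,len(p),'mean',p.mean(0).round(4),'circ',np.round(c,4),'diam mm',round(2000*rad,1),'zmed',np.median(p[:,2]).round(4))
if __name__=='__main__':
    blob(397,254,40,.03,.06,'lid');blob(397,252,10,.06,.09,'knob')
    blob(264,278,22,.004,.02,'disc');blob(264,276,22,.03,.09,'spindle')
    blob(316,213,12,.005,.02,'green');blob(293,218,9,.010,.03,'collar')
    blob(268,220,8,.005,.02,'black');blob(243,242,10,.005,.02,'blue')
    blob(381,172,18,.02,.2,'bottle');blob(274,179,16,.01,.035,'tape')
    m=(im.sum(2)<330)&(P[:,:,2]<.02);m[:,:120]=0;m[:,210:]=0;m[:228]=0;m[310:]=0
    q=P[m][:,:2]; print('mat',cv2.minAreaRect(q.astype(np.float32)),np.median(P[m][:,2]))
    print('bench z',np.median(P[340:400,200:260,2]))
    a=cv2.resize(cv2.imread('pics/top0.png')[190:310,215:440],None,fx=3.5,fy=3.5);cv2.imwrite('pics/crop0.png',a)
E
python3 meas.py
```

```text
lid 3063 mean [ 0.5092 -0.3236  0.0442] circ [ 0.5116 -0.3245] diam mm 182.1 zmed 0.0442
knob 72 mean [ 0.5096 -0.3234  0.069 ] circ [ 0.5099 -0.3238] diam mm 26.1 zmed 0.0693
disc 864 mean [0.4847 0.0582 0.0082] circ [0.4869 0.057 ] diam mm 164.3 zmed 0.0078
spindle 21 mean [0.483  0.0566 0.0537] circ [0.4825 0.0566] diam mm 10.4 zmed 0.0566
green 221 mean [ 0.6585 -0.1078  0.0093] circ [ 0.6603 -0.1124] diam mm 96.0 zmed 0.0089
collar 76 mean [ 0.6498 -0.0389  0.0166] circ [ 0.6498 -0.0388] diam mm 33.0 zmed 0.0166
black 62 mean [0.6542 0.0331 0.0089] circ [0.6476 0.0346] diam mm 59.7 zmed 0.0081
blue 115 mean [0.5942 0.1074 0.0091] circ [0.5893 0.1088] diam mm 73.5 zmed 0.0089
bottle 539 mean [ 0.7206 -0.2964  0.1026] circ [ 0.7312 -0.302 ] diam mm 63.2 zmed 0.1063
tape 315 mean [0.7773 0.0097 0.0194] circ [0.7719 0.0116] diam mm 92.8 zmed 0.0194
mat ((0.544777512550354, 0.3406251072883606), (0.19712793827056885, 0.19821172952651978), 87.56787872314453) 0.0028184933949655377
bench z 0.0009140265252437496
```

View pics/crop0.png

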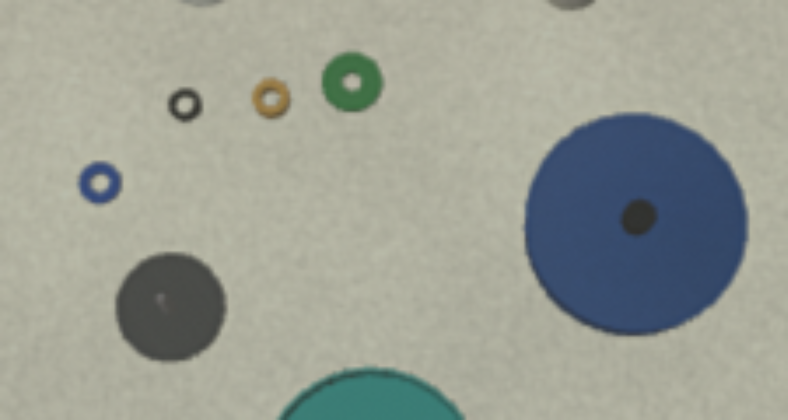

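The crop confirms it: the closed blue lid has its black knob at crop (638,217), and all three bench rings plus the collar are there. First I'll align the tool with the world axes, so a shift [a,b,c] becomes world (-a,b,-c), then travel towards the knob.

```bash
python3 -m crank '[[[0,0,0],-8,0],[[0,0,0],-16,0],[[0,0,0],-19.8,0],[[0,0,0],-19.8,0]]' 60
python3 -m crank '[[[-222,-534,40],0,0],[[-222,-534,40],0,0],[[-222,-534,40],0,0],[[-222,-534,40],0,0],[[-222,-534,40],0,0],[[-222,-534,40],0,0],[[-222,-534,40],0,0],[[-222,-534,40],0,0],[[-222,-534,40],0,0],[[-222,-534,40],0,0]]'
python3 - <<'E'
from h import *
s=get_state();print(s['qpos'].round(3),R.from_quat(s['tcp_rot']).as_matrix().round(4).tolist(),shift([.510,-.324,.12]).round(1))
E
```

```text
time: 0.5
eef_pos: [0.2285, 0.6347, 0.1907]
tcp_rot: [0.0, 1.0, -0.001, -0.0]
contact_force: [0.6, 0.0, 0.1]
opening: 0.998
finger_force: 0.0
time: 1.5
eef_pos: [0.4204, 0.1725, 0.157]
tcp_rot: [0.001, 1.0, 0.0, 0.0]
contact_force: [1.4, 0.0, -0.4]
opening: 0.998
finger_force: 0.0
[ 0.166 -0.186  2.133  0.     1.194 -1.404] [[-1.0, 0.0018, 0.0007], [0.0018, 1.0, 0.0002], [-0.0007, 0.0002, -1.0]] [ -90.5 -496.4   36.9]
```

```bash
python3 -m crank '[[[-90,-496,37],0,0],[[-90,-496,37],0,0],[[-90,-496,37],0,0],[[-90,-496,37],0,0],[[-90,-496,37],0,0],[[-90,-496,37],0,0],[[-90,-496,37],0,0],[[-90,-496,37],0,0],[[-90,-496,37],0,0],[[-90,-496,37],0,0]]'
python3 -m crank '[[[0,0,0],0,0],[[0,0,0],0,0],[[0,0,0],0,0]]'
python3 - <<'E'
from h import *
s=get_state();print(s['qpos'].round(3),shift([.510,-.324,.12]).round(1))
c=cam('wrist','w1.png');print(c['vfov'],c['origin'],c['cx'],c['cy']);W=world(c);np.save('w1.npy',W)
m=(W[:,:,2]>.06)&(W[:,:,2]<.075);p=W[m];print(len(p),p.mean(0),cv2.minEnclosingCircle(p[:,:2].astype(np.float32)))
E
```

```text
time: 2.5
eef_pos: [0.5089, -0.3183, 0.12]
tcp_rot: [0.001, 1.0, 0.0, -0.0]
contact_force: [0.1, 0.7, 0.3]
opening: 1.004
finger_force: 0.0
time: 2.8
eef_pos: [0.5087, -0.3152, 0.1201]
tcp_rot: [0.0, 1.0, 0.0, -0.0]
contact_force: [0.5, 0.2, 0.3]
opening: 1.001
finger_force: 0.0
[-0.724  0.189  1.83   0.     1.124 -2.295] [-1.3 -8.8  0.1]
58.71264898322131 [ 0.43384342 -0.31462775  0.30157825] 325.3642868580254 239.1134244898016
1586 [ 0.50872498 -0.32431131  0.06855039] ((0.5100077390670776, -0.32432785630226135), 0.012948370538651943)
```

View pics/w1.png

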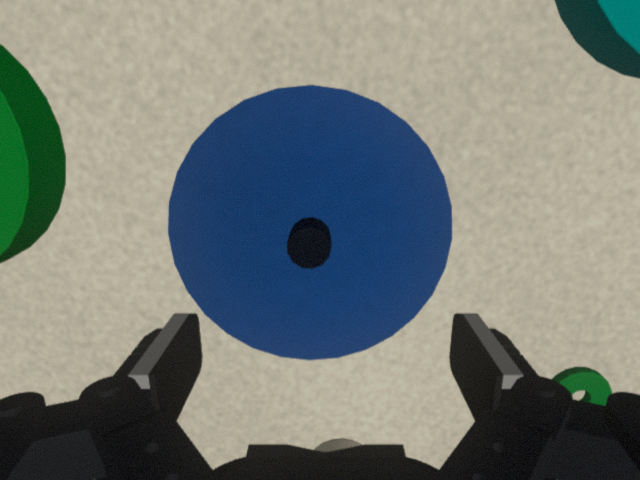

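The knob is at (309,243) in the wrist view, world (0.510,-0.324), and agrees with the top view. Now descend, grip and lift.

```bash
python3 -m crank '[[[-1,-9,20],0,0],[[-1,-9,60],0,0],[[-1,-9,74],0,0],[[-1,-9,74],0,0],[[-1,-9,74],0,0]]' 80
python3 -m crank '[[[0,0,0],0,255],[[0,0,0],0,255],[[0,0,0],0,255],[[0,0,0],0,255],[[0,0,0],0,255],[[0,0,0],0,255],[[0,0,0],0,255],[[0,0,0],0,255]]' 80
```

```text
time: 3.35
eef_pos: [0.5106, -0.3249, 0.0474]
tcp_rot: [-0.0, 1.0, -0.0, 0.0]
contact_force: [-0.1, 1.0, 0.8]
opening: 0.997
finger_force: 0.0
time: 4.15
eef_pos: [0.51, -0.3252, 0.0463]
tcp_rot: [0.0, 1.0, 0.0, -0.0]
contact_force: [-0.0, 0.1, 0.7]
opening: -0.002
finger_force: 0.0
```

```bash
python3 - <<'E'
from h import *
a=cam('wrist')['frame'];b=cam('side')['frame'][240:420,200:440]
cv2.imwrite('pics/c2.png',np.hstack([cv2.resize(a,(400,300)),cv2.resize(b,(400,300))]))
E
```

```text
(no output)
```

View pics/c2.png

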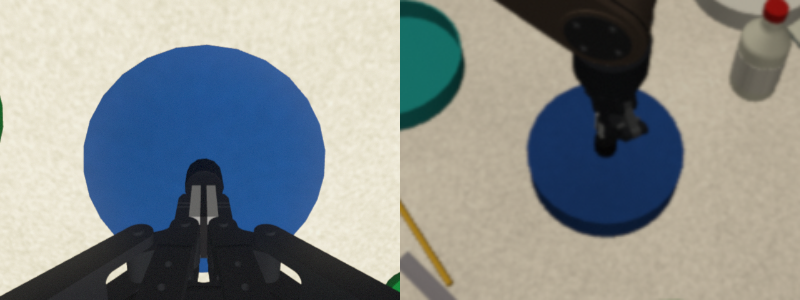

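The fingers shut beside the knob: it sits about 20 mm towards the robot (-x) of them. I'll compare the fingertip positions the cameras give with the reported TCP.

```bash
python3 - <<'E'
from h import *
c=cam('wrist');W=world(c);s=get_state()
print('eef',s['eef_pos'],'cam',c['origin'],R.from_quat(c['orientation']).as_matrix().round(3).tolist())
im=c['frame'].astype(int)
for u,v in[(328,262),(328,275),(320,300),(335,300),(315,300),(328,340)]: print(u,v,W[v,u].round(4),im[v,u])
m=(np.abs(W[:,:,2]-.069)<.006)&(im.sum(2)<200);print(m.sum(),W[m].mean(0) if m.any() else'')
m=(W[:,:,2]>.036)&(W[:,:,2]<.047)&(im[:,:,0]>im[:,:,2]*2);q=W[m][:,:2].astype(np.float32);print('lid',cv2.minEnclosingCircle(q),np.median(W[m][:,2]))
c=cam('side');S=world(c)
m=(S[:,:,2]>.036)&(S[:,:,2]<.05)&(c['frame'][:,:,0]>c['frame'][:,:,2]*2.0+15);m[:,:270]=0;m[:,380:]=0;q=S[m][:,:2].astype(np.float32);print('lid side',cv2.minEnclosingCircle(q))
m=(np.abs(S[:,:,2]-.066)<.006);m[:300]=0;m[350:]=0;m[:,:300]=0;m[:,:][:,345:]=0;print('side dark',m.sum(),S[m].min(0),S[m].max(0))
E
```

```text
eef [ 0.51002206 -0.32528838  0.04637692] cam [ 0.43501897 -0.324537    0.22784463] [[0.0, 0.957, 0.291], [1.0, 0.0, -0.001], [-0.001, 0.291, -0.957]]
328 262 [ 0.4972 -0.3237  0.057 ] [35 27 22]
328 275 [ 0.4984 -0.3237  0.0688] [45 36 34]
320 300 [ 0.4984 -0.3266  0.0921] [94 93 93]
335 300 [ 0.498  -0.3214  0.093 ] [ 99 101 102]
315 300 [ 0.4987 -0.3284  0.0915] [103 102 103]
328 340 [ 0.4981 -0.324   0.1196] [28 23 19]
1672 [ 0.50391748 -0.32424052  0.06838364]
lid ((0.5101809501647949, -0.32465389370918274), 0.08968260139226913) 0.04311894065071034
lid side ((0.5097715854644775, -0.3274218738079071), 0.08924336731433868)
side dark 97 [ 0.49783753 -0.34032222  0.06003617] [ 0.51909435 -0.31723165  0.07194879]
```

```bash
python3 - <<'E'
from h import *
W=np.load('w1.npy')
for u in(188,458,178,475): 
    print(u,[W[v,u].round(3).tolist() for v in(318,330,345,360)])
c=cam('wrist');W=world(c);im=c['frame'].astype(int)
for v in range(250,330,6): print(v,W[v,300:356:6,2].round(3),W[v,328,0].round(3))
a=c['frame'][230:400,230:430];cv2.imwrite('pics/c3.png',cv2.resize(a,None,fx=3,fy=3))
print(get_state()['contact_force'])
E
```

```text
188 [[0.497, -0.358, 0.18], [0.499, -0.357, 0.183], [0.504, -0.357, 0.185], [0.508, -0.357, 0.186]]
458 [[0.498, -0.272, 0.178], [0.502, -0.272, 0.179], [0.506, -0.272, 0.181], [0.511, -0.272, 0.182]]
178 [[0.497, -0.362, 0.179], [0.497, -0.359, 0.187], [0.5, -0.358, 0.192], [0.503, -0.357, 0.194]]
475 [[0.497, -0.267, 0.18], [0.498, -0.27, 0.186], [0.498, -0.272, 0.194], [0.503, -0.272, 0.194]]
250 [0.043 0.043 0.042 0.041 0.044 0.043 0.043 0.043 0.043 0.043] 0.496
256 [0.043 0.043 0.044 0.047 0.049 0.049 0.046 0.042 0.043 0.043] 0.497
262 [0.043 0.046 0.051 0.055 0.057 0.057 0.055 0.052 0.043 0.043] 0.498
268 [0.043 0.054 0.06  0.062 0.064 0.064 0.063 0.059 0.051 0.043] 0.497
274 [0.05  0.062 0.066 0.068 0.068 0.069 0.068 0.067 0.059 0.043] 0.498
280 [0.06  0.069 0.069 0.069 0.069 0.069 0.069 0.069 0.067 0.054] 0.5
286 [0.069 0.069 0.069 0.068 0.068 0.069 0.069 0.068 0.068 0.067] 0.504
292 [0.068 0.069 0.069 0.069 0.068 0.069 0.069 0.069 0.069 0.068] 0.506
298 [0.07  0.07  0.091 0.09  0.09  0.091 0.091 0.092 0.068 0.069] 0.498
304 [0.069 0.069 0.095 0.095 0.096 0.095 0.096 0.095 0.068 0.069] 0.499
310 [0.092 0.099 0.1   0.1   0.1   0.1   0.1   0.1   0.091 0.092] 0.498
316 [0.096 0.104 0.104 0.104 0.104 0.104 0.104 0.104 0.096 0.097] 0.499
322 [0.101 0.109 0.108 0.108 0.108 0.108 0.108 0.109 0.101 0.101] 0.498
328 [0.105 0.112 0.111 0.111 0.112 0.112 0.112 0.112 0.104 0.105] 0.498
[-0.79618257  0.21105267 -0.27766817]
```

View pics/c3.png

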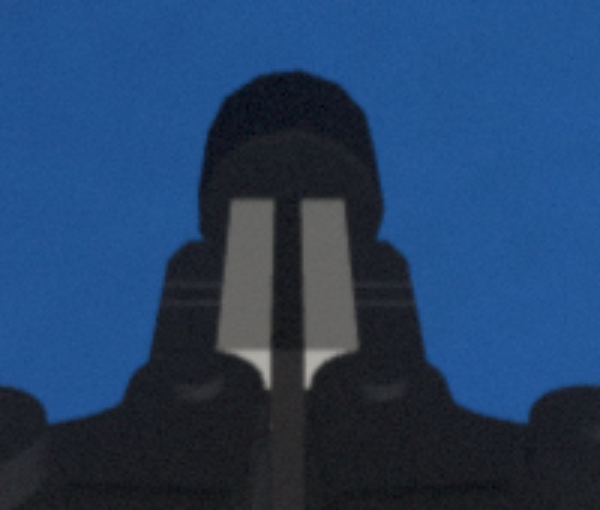

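The image shows the shut tips just above the knob's top, at true z of about 0.090 while the reported z is 0.046. Open tips likewise read 0.179 against an expected 0.133. So the fingertips really sit about 44 mm behind the reported TCP along the tool, and x and y agree. I'll allow for that: open, go down 42 mm and grip.

```bash
python3 -m crank '[[[0,0,0],0,0],[[0,0,0],0,0],[[0,0,0],0,0],[[0,0,0],0,0],[[0,0,0],0,0],[[0,0,20],0,0],[[0,0,35],0,0],[[0,0,42],0,0],[[0,0,42],0,0],[[0,0,42],0,0]]' 80
python3 -m crank '[[[0,0,0],0,255],[[0,0,0],0,255],[[0,0,0],0,255],[[0,0,0],0,255],[[0,0,0],0,255],[[0,0,0],0,255],[[0,0,0],0,255],[[0,0,0],0,255]]' 80
python3 - <<'E'
from h import *
c=cam('wrist');W=world(c)
for v in range(270,330,6): print(v,W[v,286:370:6,2].round(3),W[v,328,0].round(3))
E
```

```text
time: 5.4
eef_pos: [0.5102, -0.3254, 0.0045]
tcp_rot: [0.0, 1.0, 0.0, 0.0]
contact_force: [0.6, 0.4, 0.5]
opening: 0.998
finger_force: 0.0
time: 6.2
eef_pos: [0.5104, -0.3256, 0.0051]
tcp_rot: [0.0, 1.0, -0.0, 0.0]
contact_force: [-0.7, -0.5, 5.0]
opening: 0.277
finger_force: 79.0
270 [0.043 0.044 0.043 0.042 0.044 0.042 0.043 0.044 0.044 0.042 0.043 0.043
 0.042 0.043] 0.49
276 [0.043 0.043 0.043 0.043 0.042 0.043 0.043 0.042 0.043 0.042 0.043 0.042
 0.043 0.044] 0.493
282 [0.042 0.043 0.043 0.043 0.043 0.043 0.044 0.043 0.044 0.043 0.042 0.043
 0.044 0.043] 0.495
288 [0.043 0.044 0.044 0.043 0.042 0.043 0.044 0.044 0.042 0.044 0.042 0.043
 0.044 0.042] 0.497
294 [0.043 0.043 0.042 0.044 0.046 0.047 0.048 0.05  0.048 0.046 0.044 0.043
 0.044 0.043] 0.497
300 [0.05  0.048 0.043 0.047 0.051 0.053 0.053 0.053 0.052 0.05  0.05  0.043
 0.042 0.051] 0.498
306 [0.055 0.049 0.049 0.052 0.056 0.057 0.057 0.059 0.058 0.056 0.055 0.049
 0.045 0.056] 0.497
312 [0.06  0.05  0.054 0.057 0.061 0.062 0.062 0.063 0.062 0.061 0.059 0.054
 0.047 0.059] 0.497
318 [0.065 0.051 0.059 0.062 0.065 0.065 0.065 0.067 0.065 0.065 0.064 0.06
 0.055 0.064] 0.498
324 [0.069 0.058 0.064 0.066 0.068 0.068 0.068 0.068 0.068 0.068 0.068 0.064
 0.06  0.069] 0.499
```

Gripped: opening 0.28, force 79 N. Now lift and carry to the mat at (0.545,0.341).

```bash
python3 -m crank '[[[0,0,-8],0,255],[[0,0,-20],0,255],[[0,0,-50],0,255],[[0,0,-90],0,255],[[0,0,-110],0,255],[[0,0,-110],0,255]]' 80
python3 -m crank '[[[-17,40,0],0,255],[[-17,80,0],0,255],[[-17,120,0],0,255],[[-17,160,0],0,255],[[-17,200,0],0,255],[[-17,240,0],0,255],[[-17,280,0],0,255],[[-17,310,0],0,255],[[-17,333,0],0,255],[[-17,333,0],0,255]]' 80
python3 -m crank '[[[-17,40,0],0,255],[[-17,80,0],0,255],[[-17,120,0],0,255],[[-17,160,0],0,255],[[-17,200,0],0,255],[[-17,240,0],0,255],[[-17,280,0],0,255],[[-17,310,0],0,255],[[-17,333,0],0,255],[[-17,333,0],0,255]]' 80
python3 - <<'E'
from h import *
c=cam('top','t3.png');P=world(c);np.save('t3.npy',P);im=c['frame'].astype(int);print(shift([.5448,.3406,.115]))
m=(im[:,:,0]>im[:,:,2]*1.6)&(P[:,:,2]>.1)&(P[:,:,2]<.2);print(m.sum(),P[m].mean(0),cv2.minEnclosingCircle(P[m][:,:2].astype(np.float32)))
print(c['frame'][180:300,340:450].shape);cv2.imwrite('pics/t3c.png',cv2.resize(c['frame'][190:330,110:450],None,fx=2.3,fy=2.3))
E
```

```text
time: 6.85
eef_pos: [0.5122, -0.3271, 0.1193]
tcp_rot: [0.0, 1.0, -0.003, 0.003]
contact_force: [-0.2, -0.2, -1.5]
opening: 0.275
finger_force: 78.6
time: 7.85
eef_pos: [0.5252, 0.0105, 0.1123]
tcp_rot: [-0.002, 1.0, 0.001, -0.002]
contact_force: [0.2, -1.3, -1.2]
opening: 0.278
finger_force: 78.8
time: 8.85
eef_pos: [0.5435, 0.3421, 0.1127]
tcp_rot: [-0.001, 1.0, -0.0, -0.001]
contact_force: [-0.6, 0.0, -1.9]
opening: 0.276
finger_force: 79.1
[-1.21712881 -0.02691424 -2.36329768]
1784 [0.54275647 0.30799411 0.15242366] ((0.5437825918197632, 0.3400658369064331), 0.08867290616035461)
(120, 110, 3)
```

View pics/t3c.png

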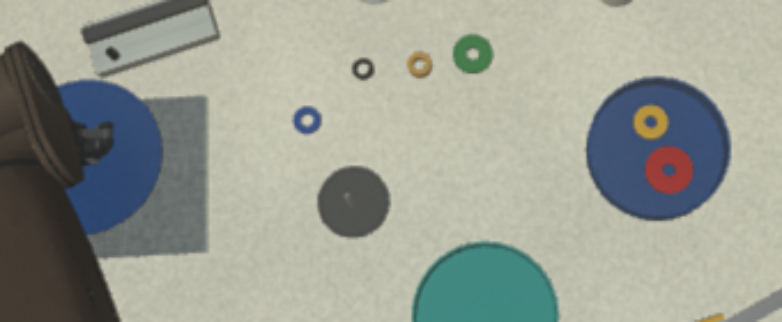

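The crop shows the lid held over the mat, and the tin open with yellow at crop (651,122) and red at (669,170). All the bench rings are unmoved. Now lower the lid, release and retract, then measure all the rings.

```bash
python3 -m crank '[[[-1,0,40],0,255],[[-1,0,80],0,255],[[-1,0,110],0,255],[[-1,0,125],0,255],[[-1,0,132],0,255],[[-1,0,136],0,255],[[-1,0,139],0,255],[[-1,0,139],0,255],[[-1,0,139],0,255]]' 80
python3 -m crank '[[[0,0,0],0,0],[[0,0,0],0,0],[[0,0,0],0,0],[[0,0,0],0,0],[[0,0,0],0,0],[[0,0,-40],0,0],[[0,0,-90],0,0],[[0,0,-140],0,0],[[0,0,-140],0,0],[[0,0,-140],0,0]]' 80
python3 - <<'E'
from h import *
P=np.load('t3.npy');im=cv2.imread('pics/t3.png');hsv=cv2.cvtColor(im,cv2.COLOR_BGR2HSV)
def col(n,u0,u1,v0,v1,z,f):
    H,S,V=[hsv[v0:v1,u0:u1,i].astype(int) for i in range(3)];m=f(H,S,V);q=P[v0:v1,u0:u1][m]
    k=np.abs(q[:,2]-z)<.006;q=q[k];c,r=cv2.minEnclosingCircle(q[:,:2].astype(np.float32));print(n,len(q),'c',np.round(c,4),'mean',q.mean(0).round(4),'d',round(r*2000,1))
col('red',380,430,240,290,.013,lambda H,S,V:((H<8)|(H>172))&(S>110))
col('yellow',370,420,225,260,.013,lambda H,S,V:(H>12)&(H<35)&(S>90))
col('green',295,335,195,230,.009,lambda H,S,V:(H>50)&(H<85)&(S>80))
col('blue',228,260,228,256,.009,lambda H,S,V:(H>100)&(S>80))
col('black',258,280,210,230,.009,lambda H,S,V:(V<110))
col('collar',282,304,208,228,.018,lambda H,S,V:(S>70))
c=cam('top');Q=world(c);m=(c['frame'][:,:,0]>c['frame'][:,:,2]*1.6);m[:,250:]=0;q=Q[m];q=q[(q[:,2]<.06)];print('lid',np.median(q[:,2]),cv2.minEnclosingCircle(q[:,:2].astype(np.float32)));cv2.imwrite('pics/t4.png',c['frame'])
E
```

```text
time: 9.8
eef_pos: [0.5461, 0.3412, -0.0232]
tcp_rot: [0.0, 1.0, 0.0, 0.001]
contact_force: [0.5, -0.7, -0.8]
opening: 0.275
finger_force: 79.0
time: 10.8
eef_pos: [0.5465, 0.3413, 0.1179]
tcp_rot: [0.0, 1.0, 0.001, 0.002]
contact_force: [-0.4, -0.2, -0.1]
opening: 0.998
finger_force: 0.0
red 281 c [ 0.4841 -0.3357] mean [ 0.4835 -0.3357  0.0129] d 59.1
yellow 137 c [ 0.5467 -0.3215] mean [ 0.5467 -0.321   0.0126] d 43.4
green 160 c [ 0.6591 -0.107 ] mean [ 0.6581 -0.1066  0.0094] d 48.8
blue 67 c [0.593  0.1102] mean [0.5931 0.1096 0.009 ] d 33.2
black 38 c [0.6525 0.0338] mean [0.6529 0.0346 0.0092] d 27.2
collar 63 c [ 0.6503 -0.0393] mean [ 0.6491 -0.0393  0.0181] d 32.3
lid 0.011899315094481278 ((0.5647749900817871, 0.2529732882976532), 0.16208694875240326)
```

The lid lies flat on the mat: its disc top reads 0.012, where 0.011 is expected. On the way to red I'll hover over the stand and measure the spindle with the wrist camera.

```bash
python3 -m crank '[[[62,-284,0],0,0],[[62,-284,0],0,0],[[62,-284,0],0,0],[[62,-284,0],0,0],[[62,-284,0],0,0],[[62,-284,0],0,0],[[62,-284,0],0,0],[[62,-284,0],0,0],[[62,-284,0],0,0],[[62,-284,0],0,0]]' 80
cat > spin.py <<'E'
from h import *
def spindle(W):
    m=(W[:,:,2]>.0585)&(W[:,:,2]<.068);m&=np.hypot(W[:,:,0]-.484,W[:,:,1]-.057)<.02
    print('tip',m.sum(),W[m].mean(0).round(4))
    m=(W[:,:,2]>.012)&(W[:,:,2]<.052);m&=np.hypot(W[:,:,0]-.484,W[:,:,1]-.057)<.02
    q=W[m];print('shaft n',len(q),'y mid',((q[:,1].min()+q[:,1].max())/2).round(4),q[:,1].mean().round(4),'front x',np.percentile(q[:,0],20).round(4),np.ptp(q[:,1]).round(4))
    m=(W[:,:,2]>.005)&(W[:,:,2]<.011);m&=np.hypot(W[:,:,0]-.484,W[:,:,1]-.057)<.06
    q=W[m];print('disc',len(q),cv2.minEnclosingCircle(q[:,:2].astype(np.float32)),np.median(q[:,2]))
if __name__=='__main__':
    s=get_state();print(s['eef_pos'].round(4))
    c=cam('wrist','w5.png');W=world(c);np.save('w5.npy',W);spindle(W)
    q=W[(W[:,:,2]>.12)];
    for u in(188,458): print('fingertip z',np.nanmin(W[300:360,u-6:u+6][W[300:360,u-6:u+6][:,:,2]>.1][:,2]).round(4))
E
python3 spin.py
```

```text
time: 11.85
eef_pos: [0.4828, 0.0578, 0.1147]
tcp_rot: [-0.001, 1.0, 0.0, -0.001]
contact_force: [-1.4, -0.2, 0.3]
opening: 1.002
finger_force: 0.0
[0.4828 0.0578 0.1147]
tip 140 [0.4834 0.058  0.0613]
shaft n 286 y mid 0.0578 0.0578 front x 0.4787 0.012
disc 11748 ((0.48442354798316956, 0.057749852538108826), 0.045101042836904526) 0.007151046785202092
fingertip z 0.1704
fingertip z 0.1656
```

View pics/w5.png

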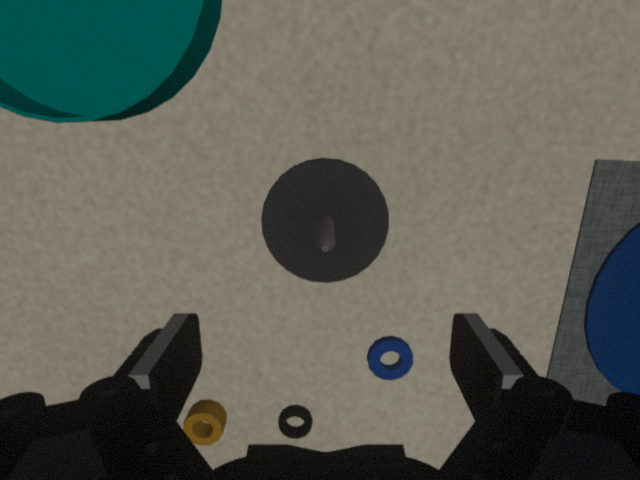

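The spindle shows at (326,235) in the wrist view, and the disc and shaft agree on world (0.4845,0.0578). Next, hover over red.

```bash
python3 -m crank '[[[-1,-393,0],0,30],[[-1,-393,0],0,30],[[-1,-393,0],0,30],[[-1,-393,0],0,30],[[-1,-393,0],0,30],[[-1,-393,0],0,30],[[-1,-393,0],0,30],[[-1,-393,0],0,30],[[-1,-393,20],0,30],[[-1,-393,20],0,30]]' 60
cat > rings.py <<'E'
from h import *
# HSV windows and expected top heights
C={'red':(lambda H,S,V:((H<8)|(H>172))&(S>110)),'yellow':(lambda H,S,V:(H>18)&(H<35)&(S>90)),'green':(lambda H,S,V:(H>50)&(H<75)&(S>80)),
'blue':(lambda H,S,V:(H>100)&(H<130)&(S>100)),'black':(lambda H,S,V:V<70),'collar':(lambda H,S,V:(H>10)&(H<24)&(S>100))}
def ring(c,W,n,zlo,zhi,near,rad,tip=False):
    hsv=cv2.cvtColor(c['frame'],cv2.COLOR_BGR2HSV).astype(int);m=C[n](*[hsv[:,:,i] for i in range(3)])
    m&=(W[:,:,2]>zlo)&(W[:,:,2]<zhi)&(np.hypot(W[:,:,0]-near[0],W[:,:,1]-near[1])<rad)
    q=W[m];(cc,r)=cv2.minEnclosingCircle(q[:,:2].astype(np.float32))
    print(n,len(q),'centre',np.round(cc,4),'diam',round(2000*r,1),'ztop',np.percentile(q[:,2],[10,50,90]).round(4),'ymid',((q[:,1].min()+q[:,1].max())/2).round(4),'xspan',q[:,0].min().round(4),q[:,0].max().round(4))
def tips(W,z):
    m=(W[:,:,2]>z+.02)&(W[:,:,2]<z+.085);q=W[m]
    a=q[q[:,2]<np.percentile(q[:,2],1)+.002] if len(q) else q
    if len(q): print('tips lowest z',np.percentile(q[:,2],[0.2,1]).round(4),'y range',a[:,1].min().round(4),a[:,1].max().round(4))
E
python3 - <<'E'
from rings import *
s=get_state();print(s['eef_pos'].round(4),s['opening'])
c=cam('wrist');W=world(c);ring(c,W,'red',.008,.018,(.484,-.336),.04);ring(c,W,'yellow',.008,.018,(.547,-.321),.03);tips(W,s['eef_pos'][2])
E
```

```text
time: 12.9
eef_pos: [0.4829, -0.3353, 0.0923]
tcp_rot: [0.0, 1.0, 0.002, -0.002]
contact_force: [-0.4, 0.3, -0.5]
opening: 0.887
finger_force: 0.0
[ 0.4829 -0.3353  0.0923] 0.8865634818499065
red 5926 centre [ 0.4835 -0.3372] diam 59.5 ztop [0.0111 0.0121 0.013 ] ymid -0.3373 xspan 0.4542 0.513
yellow 2551 centre [ 0.5464 -0.3224] diam 43.9 ztop [0.0108 0.012  0.0128] ymid -0.3226 xspan 0.525 0.5675
tips lowest z [0.1408 0.1418] y range -0.3761 -0.2968
```

```bash
python3 -m crank '[[[-1,-2,40],0,30],[[-1,-2,80],0,30],[[-1,-2,110],0,30],[[-1,-2,125],0,30],[[-1,-2,130],0,30],[[-1,-2,134],0,30],[[-1,-2,134],0,30],[[-1,-2,134],0,30]]' 60
python3 -m crank '[[[0,0,0],0,255],[[0,0,0],0,255],[[0,0,0],0,255],[[0,0,0],0,255],[[0,0,0],0,255]]' 60
python3 -m crank '[[[0,0,-10],0,255],[[0,0,-40],0,255],[[0,0,-80],0,255],[[0,0,-120],0,255],[[0,0,-160],0,255],[[0,0,-160],0,255],[[0,0,-160],0,255]]' 60
python3 - <<'E'
from rings import *
s=get_state();print(s['eef_pos'].round(4),s['opening'])
c=cam('wrist','w6.png');W=world(c);ring(c,W,'red',.12,.20,s['eef_pos'],.05);tips(W,s['eef_pos'][2])
E
```

```text
time: 13.75
eef_pos: [0.4861, -0.3392, -0.0368]
tcp_rot: [0.0, 1.0, -0.001, 0.001]
contact_force: [0.1, 0.1, 0.5]
opening: 0.881
finger_force: 0.0
time: 14.25
eef_pos: [0.4861, -0.3393, -0.0361]
tcp_rot: [0.0, 1.0, -0.001, 0.001]
contact_force: [-1.0, 1.1, 5.9]
opening: 0.658
finger_force: 62.0
time: 14.95
eef_pos: [0.4857, -0.3389, 0.1234]
tcp_rot: [0.0, 1.0, -0.001, 0.001]
contact_force: [0.0, -0.8, -1.1]
opening: 0.659
finger_force: 63.7
[ 0.4857 -0.3389  0.1234] 0.6591229971617376
red 19529 centre [ 0.4832 -0.3381] diam 61.2 ztop [0.1704 0.1714 0.1722] ymid -0.3381 xspan 0.4537 0.5134
tips lowest z [0.1643 0.1658] y range -0.3648 -0.3115
```

Red is held. Its centre sits (-2.5,+0.8) mm from the TCP, and its bottom about 39 mm above the reported z. Carry it to the stand.

```bash
python3 -m crank '[[[-1,40,0],0,255],[[-1,80,0],0,255],[[-1,120,0],0,255],[[-1,160,0],0,255],[[-1,200,0],0,255],[[-1,240,0],0,255],[[-1,280,0],0,255],[[-1,330,0],0,255],[[-1,370,0],0,255],[[-1,396,0],0,255]]' 60
python3 -m crank '[[[0,0,30],0,255],[[0,0,60],0,255],[[0,0,70],0,255],[[0,0,70],0,255],[[0,0,70],0,255]]' 60
cat > hold.py <<'E'
import sys
from rings import *
from spin import spindle
n=sys.argv[1];s=get_state();e=s['eef_pos'];print(e.round(4),s['opening'].round(3),s['finger_force'])
c=cam('wrist');W=world(c);ring(c,W,n,e[2]+.02,e[2]+.075,e,.05)
m=(W[:,:,2]>.004)&(W[:,:,2]<.011);m&=np.hypot(W[:,:,0]-.4845,W[:,:,1]-.0578)<.05;print('disc pts',m.sum(),W[m].min(0).round(4) if m.any() else '',W[m].max(0).round(4) if m.any() else '')
E
python3 hold.py red
```

```text
time: 16.0
eef_pos: [0.4838, 0.0604, 0.119]
tcp_rot: [-0.001, 1.0, 0.0, -0.002]
contact_force: [0.1, -0.1, 0.2]
opening: 0.657
finger_force: 63.7
time: 16.5
eef_pos: [0.4863, 0.0575, 0.0516]
tcp_rot: [0.0, 1.0, 0.0, -0.0]
contact_force: [0.0, -0.3, -0.2]
opening: 0.663
finger_force: 63.7Traceback (most recent call last):
  File "hold.py", line 4, in <module>
    n=sys.argv[1];s=get_state();e=s['eef_pos'];print(e.round(4),s['opening'].round(3),s['finger_force'])
                                                                ^^^^^^^^^^^^^^^^^^
AttributeError: 'float' object has no attribute 'round'
```

Estimated ring centre is (0.4838,0.0583), within a millimetre of the spindle. Lower it, release and retract.

```bash
sed -i "s/s\['opening'\].round(3)/s['opening']/" hold.py
python3 -m crank '[[[-1,0,20],0,255],[[-1,0,35],0,255],[[-1,0,50],0,255],[[-1,0,65],0,255],[[-1,0,75],0,255],[[-1,0,80],0,255],[[-1,0,80],0,255],[[-1,0,80],0,255]]' 60
python3 -m crank '[[[0,0,0],0,0],[[0,0,0],0,0],[[0,0,0],0,0],[[0,0,0],0,0],[[0,0,-30],0,0],[[0,0,-80],0,0],[[0,0,-130],0,0],[[0,0,-150],0,0],[[0,0,-150],0,0],[[0,0,-150],0,0]]' 60
python3 - <<'E'
from rings import *
s=get_state();print(s['eef_pos'].round(4))
c=cam('wrist');W=world(c);ring(c,W,'red',.005,.08,(.4845,.0578),.05)
c=cam('top','t7.png');W=world(c);ring(c,W,'green',.004,.015,(.659,-.107),.12);ring(c,W,'yellow',.008,.018,(.547,-.321),.03)
E
```

```text
time: 17.3
eef_pos: [0.4879, 0.0576, -0.0278]
tcp_rot: [0.0, 1.0, -0.0, 0.001]
contact_force: [-1.0, 0.0, -1.7]
opening: 0.661
finger_force: 63.7
time: 18.3
eef_pos: [0.4868, 0.0578, 0.1211]
tcp_rot: [0.0, 1.0, -0.0, 0.0]
contact_force: [-0.1, 0.2, 0.2]
opening: 1.001
finger_force: 0.0
[0.4868 0.0578 0.1211]
red 5103 centre [0.4874 0.0582] diam 63.2 ztop [0.015  0.0161 0.017 ] ymid 0.0581 xspan 0.4562 0.5186
green 156 centre [ 0.6578 -0.1067] diam 48.4 ztop [0.006  0.0093 0.0135] ymid -0.1066 xspan 0.636 0.6808
yellow 127 centre [ 0.5465 -0.3212] diam 43.1 ztop [0.0093 0.0129 0.0164] ymid -0.322 xspan 0.5261 0.5664
```

Red lies flat on the disc: top 0.016, expected 0.017. Green hasn't moved. The collar is close to green in y, so I'll grip green with the tool yawed 45°.

```bash
python3 -m crank '[[[-171,-165,0],8,20],[[-171,-165,0],16,20],[[-171,-165,0],24,20],[[-171,-165,0],32,20],[[-171,-165,0],40,20],[[-171,-165,20],45,20],[[-171,-165,30],45,20],[[-171,-165,30],45,20],[[-171,-165,30],45,20],[[-171,-165,30],45,20]]' 60
cat > hov.py <<'E'
import sys
from rings import *
n=sys.argv[1];near=(float(sys.argv[2]),float(sys.argv[3]));s=get_state();e=s['eef_pos'];print(e.round(4),s['qpos'][5],s['opening'])
c=cam('wrist');W=world(c);z0=.004 if n!='collar' else .012
cv2.imwrite('pics/hov_%s.png'%n,c['frame'])
ring(c,W,n,z0,z0+.011,near,.05);tips(W,e[2])
E
python3 hov.py green .658 -.107; python3 -c "
from h import *
print(shift([.658,-.107,-.041]))"
```

```text
time: 19.4
eef_pos: [0.6581, -0.1067, 0.092]
tcp_rot: [0.382, 0.924, 0.0, 0.0]
contact_force: [-0.6, -0.4, 0.4]
opening: 0.926
finger_force: 0.0
[ 0.6581 -0.1067  0.092 ] -1.0994468861711073 0.9259342344880713
green 4190 centre [ 0.6588 -0.1078] diam 51.4 ztop [0.0072 0.0081 0.009 ] ymid -0.1078 xspan 0.6334 0.684
tips lowest z [0.1417 0.1428] y range -0.1408 -0.0676
[  0.32400537  -0.48964465 133.48924668]
```

```bash
python3 -m crank '[[[-1,0,40],0,20],[[-1,0,80],0,20],[[-1,0,110],0,20],[[-1,0,122],0,20],[[-1,0,128],0,20],[[-1,0,132],0,20],[[-1,0,132],0,20],[[-1,0,132],0,20]]' 60
python3 -m crank '[[[0,0,0],0,255],[[0,0,0],0,255],[[0,0,0],0,255],[[0,0,0],0,255],[[0,0,0],0,255],[[0,0,0],0,255]]' 60
python3 -m crank '[[[0,0,-10],0,255],[[0,0,-40],0,255],[[0,0,-80],0,255],[[0,0,-120],0,255],[[0,0,-160],0,255],[[0,0,-160],0,255],[[0,0,-160],0,255]]' 60
python3 hold.py green; python3 -c "
from h import *
print(shift([.4845,.0578,.06]))"
```

```text
time: 20.25
eef_pos: [0.6602, -0.1084, -0.0386]
tcp_rot: [0.383, 0.924, 0.0, 0.002]
contact_force: [-0.5, 0.0, 0.1]
opening: 0.919
finger_force: 0.0
time: 20.85
eef_pos: [0.6601, -0.1084, -0.0388]
tcp_rot: [0.383, 0.924, 0.0, 0.001]
contact_force: [-0.5, -0.1, 6.1]
opening: 0.563
finger_force: 61.8
time: 21.55
eef_pos: [0.6594, -0.1082, 0.1212]
tcp_rot: [0.383, 0.924, 0.0, 0.001]
contact_force: [-0.1, 0.6, -0.7]
opening: 0.563
finger_force: 61.9
[ 0.6594 -0.1082  0.1212] 0.5626277155875136 61.87125485390425
green 14115 centre [ 0.6539 -0.1028] diam 73.9 ztop [0.1669 0.168  0.1688] ymid -0.1049 xspan 0.628 0.684
disc pts 0  
[239.84486539  -5.72947441  59.19800211]
```

```bash
python3 - <<'E'
s=open('rings.py').read()
s=s.replace("    q=W[m];(cc,r)","    m&=np.abs(W[:,:,2]-np.median(W[m][:,2]))<.003\n    k,l,st,_=cv2.connectedComponentsWithStats(m.astype(np.uint8));m=l==1+np.argmax(st[1:,4])\n    q=W[m];(cc,r)",1)
open('rings.py','w').write(s)
E
python3 hold.py green
```

```text
[ 0.6582 -0.1078  0.119 ] 0.5641557407818424 61.87065415084362
green 13296 centre [ 0.6573 -0.1071] diam 53.0 ztop [0.1649 0.1658 0.1665] ymid -0.1074 xspan 0.6319 0.683
disc pts 0
```

```bash
python3 -m crank '[[[40,-1,0],-8,255],[[80,-2,0],-16,255],[[120,-3,0],-24,255],[[160,-3,0],-32,255],[[200,-4,0],-40,255],[[239,-4,0],-45,255],[[239,-4,20],-45,255],[[239,-4,50],-45,255],[[239,-4,60],-45,255],[[239,-4,60],-45,255]]' 60
python3 -m crank '[[[0,0,0],0,255],[[0,0,0],0,255]]'
python3 hold.py green
```

```text
time: 22.65
eef_pos: [0.4842, 0.0584, 0.0563]
tcp_rot: [0.0, 1.0, 0.0, -0.004]
contact_force: [-0.5, -0.4, -0.2]
opening: 0.56
finger_force: 61.9
time: 22.85
eef_pos: [0.4881, 0.0579, 0.0605]
tcp_rot: [0.0, 1.0, -0.0, 0.001]
contact_force: [0.1, -0.3, -0.2]
opening: 0.566
finger_force: 61.9
[0.4881 0.0579 0.0605] 0.5659866004945453 61.89130447804928
green 13306 centre [0.4874 0.0587] diam 52.4 ztop [0.1064 0.1073 0.108 ] ymid 0.0585 xspan 0.4617 0.5131
disc pts 7814 [0.4396 0.0131 0.0041] [0.5293 0.1027 0.011 ]
```

```bash
python3 -m crank '[[[3,-1,10],0,255],[[3,-1,15],0,255],[[3,-1,35],0,255],[[3,-1,55],0,255],[[3,-1,70],0,255],[[3,-1,80],0,255],[[3,-1,80],0,255],[[3,-1,80],0,255]]' 60
python3 -m crank '[[[0,0,0],0,0],[[0,0,0],0,0],[[0,0,0],0,0],[[0,0,0],0,0],[[0,0,-30],0,0],[[0,0,-80],0,0],[[0,0,-130],0,0],[[0,0,-140],0,0],[[0,0,-140],0,0],[[0,0,-140],0,0]]' 60
python3 - <<'E'
from rings import *
s=get_state();print(s['eef_pos'].round(4))
c=cam('wrist');W=world(c);ring(c,W,'red',.005,.08,(.4845,.0578),.05);ring(c,W,'green',.005,.08,(.4845,.0578),.05)
c=cam('top');W=world(c);ring(c,W,'yellow',.008,.018,(.547,-.321),.03);ring(c,W,'collar',.012,.025,(.650,-.039),.09)
E
```

```text
time: 23.7
eef_pos: [0.4841, 0.0572, -0.0207]
tcp_rot: [0.0, 1.0, 0.0, -0.0]
contact_force: [0.1, 0.9, -0.2]
opening: 0.562
finger_force: 66.7
time: 24.7
eef_pos: [0.4829, 0.0573, 0.118]
tcp_rot: [0.0, 1.0, 0.0, -0.001]
contact_force: [-0.5, -0.6, -0.1]
opening: 0.998
finger_force: 0.0
[0.4829 0.0573 0.118 ]
red 997 centre [0.4859 0.0579] diam 60.0 ztop [0.0147 0.0158 0.0168] ymid 0.058 xspan 0.4563 0.5151
green 3658 centre [0.4831 0.0575] diam 51.0 ztop [0.0241 0.0251 0.026 ] ymid 0.0577 xspan 0.458 0.508
yellow 95 centre [ 0.5462 -0.3212] diam 43.3 ztop [0.0114 0.014  0.0159] ymid -0.3219 xspan 0.5266 0.5661
collar 26 centre [ 0.6506 -0.0402] diam 28.3 ztop [0.0165 0.0181 0.0199] ymid -0.0394 xspan 0.6377 0.6632
```

Green is flat on red. Next, yellow.

```bash
python3 -m crank '[[[-63,-380,0],0,45],[[-63,-380,0],0,45],[[-63,-380,0],0,45],[[-63,-380,0],0,45],[[-63,-380,0],0,45],[[-63,-380,0],0,45],[[-63,-380,0],0,45],[[-63,-380,30],0,45],[[-63,-380,30],0,45],[[-63,-380,30],0,45]]' 60
python3 - <<'E'
from rings import *
s=get_state();print(s['eef_pos'].round(4),s['opening'])
c=cam('wrist');W=world(c);ring(c,W,'yellow',.008,.018,(.547,-.321),.03);tips(W,s['eef_pos'][2])
E
```

```text
time: 25.8
eef_pos: [0.5449, -0.3219, 0.0855]
tcp_rot: [0.001, 1.0, 0.002, -0.003]
contact_force: [-0.4, 2.0, 0.8]
opening: 0.823
finger_force: 0.0
[ 0.5449 -0.3219  0.0855] 0.8226403577886154
yellow 3090 centre [ 0.5465 -0.3225] diam 43.7 ztop [0.0111 0.012  0.0129] ymid -0.3225 xspan 0.5252 0.5678
tips lowest z [0.1323 0.1335] y range -0.3633 -0.2799
```

```bash
python3 -m crank '[[[-1,0,40],0,45],[[-1,0,80],0,45],[[-1,0,105],0,45],[[-1,0,115],0,45],[[-1,0,120],0,45],[[-1,0,123],0,45],[[-1,0,123],0,45],[[-1,0,123],0,45]]' 60
python3 -m crank '[[[0,0,0],0,255],[[0,0,0],0,255],[[0,0,0],0,255],[[0,0,0],0,255],[[0,0,0],0,255],[[0,0,0],0,255],[[0,0,0],0,255]]' 60
python3 -m crank '[[[0,0,-10],0,255],[[0,0,-40],0,255],[[0,0,-80],0,255],[[0,0,-120],0,255],[[0,0,-155],0,255],[[0,0,-155],0,255],[[0,0,-155],0,255],[[0,0,-155],0,255]]' 60
python3 hold.py yellow; python3 -c "
from h import *
print(shift([.4845,.0578,.06]))"
```

```text
time: 26.65
eef_pos: [0.549, -0.3235, -0.0318]
tcp_rot: [0.0, 1.0, -0.001, 0.001]
contact_force: [0.0, 0.3, 0.4]
opening: 0.825
finger_force: 0.0
time: 27.35
eef_pos: [0.5488, -0.3236, -0.032]
tcp_rot: [0.0, 1.0, -0.001, 0.001]
contact_force: [-1.1, 0.8, 6.0]
opening: 0.467
finger_force: 60.2
time: 28.15
eef_pos: [0.5469, -0.322, 0.1197]
tcp_rot: [0.0, 1.0, 0.001, -0.001]
contact_force: [0.2, -0.5, -0.4]
opening: 0.465
finger_force: 60.4
[ 0.5469 -0.322   0.1197] 0.4654020729939934 60.44913258869201
yellow 8910 centre [ 0.5453 -0.3213] diam 44.4 ztop [0.1627 0.1636 0.1644] ymid -0.3215 xspan 0.5237 0.5671
disc pts 0  
[ 62.11128154 379.42630731  60.28997479]
```

```bash
python3 -m crank '[[[10,40,0],0,255],[[20,80,0],0,255],[[30,120,0],0,255],[[40,160,0],0,255],[[50,200,0],0,255],[[61,240,0],0,255],[[61,285,0],0,255],[[61,330,0],0,255],[[61,365,0],0,255],[[61,379,0],0,255]]' 60
python3 -m crank '[[[0,0,20],0,255],[[0,0,45],0,255],[[0,0,60],0,255],[[0,0,60],0,255],[[0,0,60],0,255],[[0,0,60],0,255]]' 60
python3 hold.py yellow
```

```text
time: 29.2
eef_pos: [0.4853, 0.0589, 0.1197]
tcp_rot: [-0.001, 1.0, 0.0, -0.002]
contact_force: [-0.2, -0.7, 0.1]
opening: 0.462
finger_force: 60.5
time: 29.8
eef_pos: [0.4878, 0.0558, 0.0622]
tcp_rot: [0.0, 1.0, -0.0, 0.001]
contact_force: [-0.3, -1.2, -0.2]
opening: 0.466
finger_force: 60.5
[0.4878 0.0558 0.0622] 0.4656057433333634 60.50574099761434
yellow 8926 centre [0.4857 0.0566] diam 45.0 ztop [0.1054 0.1063 0.1071] ymid 0.0566 xspan 0.4643 0.5081
disc pts 8087 [0.4395 0.0129 0.0041] [0.5296 0.1026 0.011 ]
```

```bash
python3 -m crank '[[[1,1,10],0,255],[[1,1,15],0,255],[[1,1,35],0,255],[[1,1,50],0,255],[[1,1,65],0,255],[[1,1,71],0,255],[[1,1,71],0,255],[[1,1,71],0,255]]' 60
python3 -m crank '[[[0,0,0],0,0],[[0,0,0],0,0],[[0,0,0],0,0],[[0,0,0],0,0],[[0,0,-30],0,0],[[0,0,-80],0,0],[[0,0,-120],0,0],[[0,0,-130],0,0],[[0,0,-130],0,0],[[0,0,-130],0,0]]' 60
python3 - <<'E'
from rings import *
s=get_state();print(s['eef_pos'].round(4))
c=cam('wrist');W=world(c)
for n in('red','green','yellow'):ring(c,W,n,.005,.08,(.4845,.0578),.05)
E
```

```text
time: 30.65
eef_pos: [0.4861, 0.0572, -0.0096]
tcp_rot: [0.0, 1.0, -0.0, 0.0]
contact_force: [0.3, 0.1, 0.1]
opening: 0.467
finger_force: 60.5
time: 31.65
eef_pos: [0.485, 0.0573, 0.119]
tcp_rot: [0.0, 1.0, 0.0, -0.001]
contact_force: [0.0, -0.9, -0.4]
opening: 1.001
finger_force: 0.0
[0.485  0.0573 0.119 ]
red 974 centre [0.486 0.058] diam 60.1 ztop [0.0147 0.0159 0.0168] ymid 0.0581 xspan 0.4562 0.5154
green 846 centre [0.483  0.0576] diam 50.9 ztop [0.0239 0.025  0.0259] ymid 0.0577 xspan 0.4577 0.4957
yellow 2783 centre [0.4846 0.0575] diam 43.8 ztop [0.0331 0.034  0.0349] ymid 0.0577 xspan 0.4632 0.5055
```

```bash
python3 -m crank '[[[-108,53,0],0,60],[[-108,53,0],0,60],[[-108,53,0],0,60],[[-108,53,30],0,60],[[-108,53,30],0,60],[[-108,53,30],0,60],[[-108,53,30],0,60]]' 60
python3 hov.py blue .593 .110
```

```text
time: 32.4
eef_pos: [0.5937, 0.11, 0.0904]
tcp_rot: [0.0, 1.0, -0.0, -0.0]
contact_force: [0.7, -0.6, 0.2]
opening: 0.766
finger_force: 0.0
[0.5937 0.11   0.0904] -1.554972625233404 0.766467702721401
blue 1718 centre [0.593  0.1086] diam 34.9 ztop [0.007  0.008  0.0088] ymid 0.1084 xspan 0.5759 0.6101
tips lowest z [0.1361 0.1373] y range 0.0728 0.1483
```

```bash
python3 -m crank '[[[0,-1,40],0,60],[[0,-1,80],0,60],[[0,-1,108],0,60],[[0,-1,120],0,60],[[0,-1,125],0,60],[[0,-1,129],0,60],[[0,-1,129],0,60],[[0,-1,129],0,60]]' 60
python3 -m crank '[[[0,0,0],0,255],[[0,0,0],0,255],[[0,0,0],0,255],[[0,0,0],0,255],[[0,0,0],0,255],[[0,0,0],0,255],[[0,0,0],0,255]]' 60
python3 -m crank '[[[0,0,-10],0,255],[[0,0,-40],0,255],[[0,0,-80],0,255],[[0,0,-120],0,255],[[0,0,-155],0,255],[[0,0,-155],0,255],[[0,0,-155],0,255],[[0,0,-155],0,255]]' 60
python3 hold.py blue; python3 -c "
from h import *
print(shift([.4845,.0578,.07]))"
```

```text
time: 33.25
eef_pos: [0.5954, 0.1092, -0.0369]
tcp_rot: [0.0, 1.0, 0.0, 0.001]
contact_force: [0.3, -0.3, 0.6]
opening: 0.765
finger_force: 0.0
time: 33.95
eef_pos: [0.5948, 0.1092, -0.0371]
tcp_rot: [0.0, 1.0, -0.0, 0.001]
contact_force: [-1.6, 0.2, 5.2]
opening: 0.377
finger_force: 59.0
time: 34.75
eef_pos: [0.5928, 0.1092, 0.115]
tcp_rot: [0.0, 1.0, -0.0, -0.001]
contact_force: [-0.6, -0.5, 1.5]
opening: 0.378
finger_force: 59.5
[0.5928 0.1092 0.115 ] 0.3781775513525228 59.532107915729284
blue 5465 centre [0.5915 0.1094] diam 36.0 ztop [0.1589 0.16   0.1608] ymid 0.1097 xspan 0.5739 0.6094
disc pts 7202 [0.4537 0.0131 0.0041] [0.5287 0.1023 0.0109]
[107.90670833 -51.37181973  44.88576616]
```

```bash
python3 -m crank '[[[40,-20,0],0,255],[[75,-37,0],0,255],[[107,-52,0],0,255],[[107,-52,20],0,255],[[107,-52,45],0,255],[[107,-52,50],0,255],[[107,-52,50],0,255],[[107,-52,50],0,255]]' 60
python3 hold.py blue
```

```text
time: 35.6
eef_pos: [0.4874, 0.0573, 0.0667]
tcp_rot: [0.0, 1.0, -0.0, -0.0]
contact_force: [-1.0, -1.5, -0.2]
opening: 0.375
finger_force: 59.6
[0.4874 0.0573 0.0667] 0.37535118100491716 59.582819659262896
blue 5480 centre [0.4859 0.0575] diam 36.0 ztop [0.1106 0.1116 0.1124] ymid 0.0578 xspan 0.4683 0.5036
disc pts 8091 [0.4395 0.0131 0.004 ] [0.5287 0.1025 0.011 ]
```

```bash
python3 -m crank '[[[1,0,10],0,255],[[1,0,15],0,255],[[1,0,35],0,255],[[1,0,50],0,255],[[1,0,62],0,255],[[1,0,67],0,255],[[1,0,67],0,255],[[1,0,67],0,255]]' 60
python3 -m crank '[[[0,0,0],0,0],[[0,0,0],0,0],[[0,0,0],0,0],[[0,0,0],0,0],[[0,0,-30],0,0],[[0,0,-80],0,0],[[0,0,-115],0,0],[[0,0,-120],0,0],[[0,0,-120],0,0],[[0,0,-120],0,0]]' 60
python3 - <<'E'
from rings import *
s=get_state();print(s['eef_pos'].round(4))
c=cam('wrist');W=world(c)
for n in('red','green','yellow','blue'):ring(c,W,n,.005,.08,(.4845,.0578),.05)
c=cam('top','t8.png');W=world(c)
ring(c,W,'collar',.012,.025,(.650,-.039),.09);ring(c,W,'black',.003,.015,(.653,.034),.06)
E
```

```text
time: 36.45
eef_pos: [0.4866, 0.0572, -0.0002]
tcp_rot: [0.0, 1.0, -0.0, 0.0]
contact_force: [1.1, -0.6, -0.0]
opening: 0.381
finger_force: 59.7
time: 37.45
eef_pos: [0.4848, 0.0573, 0.1179]
tcp_rot: [0.0, 1.0, 0.0, -0.001]
contact_force: [0.2, 0.6, -0.9]
opening: 1.004
finger_force: 0.0
[0.4848 0.0573 0.1179]
red 1003 centre [0.4858 0.0581] diam 59.9 ztop [0.0147 0.0159 0.0169] ymid 0.0583 xspan 0.4562 0.5155
green 876 centre [0.483  0.0575] diam 50.9 ztop [0.0238 0.025  0.0259] ymid 0.0577 xspan 0.4579 0.4965
yellow 897 centre [0.4848 0.0576] diam 43.9 ztop [0.0327 0.0339 0.0348] ymid 0.0574 xspan 0.463 0.5016
blue 1815 centre [0.4854 0.0576] diam 35.5 ztop [0.042  0.043  0.0439] ymid 0.0574 xspan 0.4679 0.5023
collar 39 centre [ 0.6492 -0.0383] diam 29.4 ztop [0.016  0.0181 0.02  ] ymid -0.0376 xspan 0.6349 0.6629
black 4 centre [0.657  0.0424] diam 10.0 ztop [0.0073 0.0082 0.0102] ymid 0.0424 xspan 0.6524 0.6616
```

```bash
python3 -m crank '[[[-168,-23,0],0,110],[[-168,-23,0],0,110],[[-168,-23,0],0,110],[[-168,-23,0],0,110],[[-168,-23,30],0,110],[[-168,-23,30],0,110],[[-168,-23,30],0,110],[[-168,-23,30],0,110]]' 60
python3 hov.py black .653 .034
```

```text
time: 38.35
eef_pos: [0.6538, 0.0343, 0.0898]
tcp_rot: [0.0, 1.0, -0.0, -0.0]
contact_force: [-1.1, 0.4, 0.6]
opening: 0.571
finger_force: 0.0
[0.6538 0.0343 0.0898] -1.673067020944921 0.5710031117380716
black 907 centre [0.6532 0.0333] diam 27.6 ztop [0.0066 0.0079 0.0088] ymid 0.0334 xspan 0.6399 0.6665
tips lowest z [0.1319 0.1332] y range 0.005 0.0658
```

```bash
python3 -m crank '[[[0,-1,40],0,110],[[0,-1,80],0,110],[[0,-1,108],0,110],[[0,-1,118],0,110],[[0,-1,124],0,110],[[0,-1,128],0,110],[[0,-1,128],0,110],[[0,-1,128],0,110]]' 60
python3 -m crank '[[[0,0,0],0,255],[[0,0,0],0,255],[[0,0,0],0,255],[[0,0,0],0,255],[[0,0,0],0,255],[[0,0,0],0,255],[[0,0,0],0,255]]' 60
python3 -m crank '[[[0,0,-10],0,255],[[0,0,-40],0,255],[[0,0,-80],0,255],[[0,0,-120],0,255],[[0,0,-155],0,255],[[0,0,-155],0,255],[[0,0,-155],0,255],[[0,0,-155],0,255]]' 60
python3 hold.py black; python3 -c "
from h import *
print(shift([.4845,.0578,.07]))
cam('wrist','w9.png')"
```

```text
time: 39.2
eef_pos: [0.6554, 0.0331, -0.0368]
tcp_rot: [0.0, 1.0, -0.0, 0.001]
contact_force: [-0.1, 0.2, -0.3]
opening: 0.57
finger_force: 0.0
time: 39.9
eef_pos: [0.6551, 0.0331, -0.037]
tcp_rot: [0.0, 1.0, -0.0, 0.001]
contact_force: [-1.9, -0.1, 6.0]
opening: 0.28
finger_force: 58.7
time: 40.7
eef_pos: [0.6526, 0.0333, 0.1146]
tcp_rot: [0.0, 1.0, 0.0, -0.002]
contact_force: [-0.4, 0.0, -1.3]
opening: 0.281
finger_force: 58.9
[0.6526 0.0333 0.1146] 0.2813930692216509 58.94022446125746
black 229 centre [0.6518 0.0489] diam 23.4 ztop [0.1611 0.1635 0.166 ] ymid 0.049 xspan 0.6405 0.663
disc pts 2205 [0.5134 0.0236 0.0041] [0.5295 0.091  0.0109]
[167.72417885  24.41955367  44.75442664]
```

View pics/w9.png

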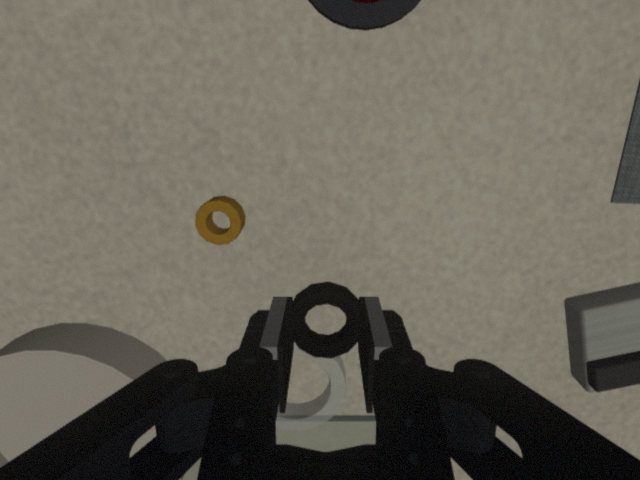

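Black is held centrally, with its hole at about (326,319). The collar shows at (219,220). I'll work out the ring's centre from the pixel and check the collar.

```bash
cat > hole.py <<'E'
import sys
from rings import *
def ray(c,u,v,z):
    f=240/np.tan(np.radians(c['vfov'])/2);d=R.from_quat(c['orientation']).as_matrix()@[(u-c['cx'])/f,(v-c['cy'])/f,1]
    o=np.array(c['origin']);return (o+d*(z-o[2])/d[2]).round(4)
if __name__=='__main__':
    s=get_state();e=s['eef_pos'];c=cam('wrist');W=world(c);print(e.round(4))
    ht=e[2]+float(sys.argv[1])
    g=W[270:370,280:372];m=np.abs(g[:,:,2]-ht)<.004
    V=c['frame'].max(2)[270:370,280:372]
    m&=(V<70);k,l,st,_=cv2.connectedComponentsWithStats(m.astype(np.uint8));
    hole=(g[:,:,2]<ht-.02).astype(np.uint8);k,l,st,ce=cv2.connectedComponentsWithStats(hole)
    for i in range(1,k):
        x,y,w,h,a=st[i]
        if a>150 and x>0 and y>0 and x+w<92 and y+h<100: print('hole px',ce[i]+[280,270],w,h,'->',ray(c,ce[i][0]+280,ce[i][1]+270,ht))
E
python3 hole.py .045; python3 - <<'E'
from rings import *
c=cam('wrist');W=world(c);ring(c,W,'collar',.013,.024,(.65,-.04),.08)
E
```

```text
[0.6525 0.0333 0.114 ]
hole px [325.40168244 319.31861199] 42 30 -> [0.6489 0.0338 0.159 ]
collar 1224 centre [ 0.6501 -0.0389] diam 31.8 ztop [0.0159 0.017  0.018 ] ymid -0.0386 xspan 0.6344 0.6652
```

```bash
python3 -m crank '[[[45,6,0],0,255],[[90,12,0],0,255],[[130,18,0],0,255],[[166,24,0],0,255],[[166,24,20],0,255],[[166,24,40],0,255],[[166,24,45],0,255],[[166,24,45],0,255],[[166,24,45],0,255],[[166,24,45],0,255]]' 60
python3 hole.py .045; python3 -c "
from spin import *
W=world(cam('wrist','w10.png'));spindle(W)"
```

```text
time: 41.9
eef_pos: [0.489, 0.0571, 0.0724]
tcp_rot: [0.0, 1.0, -0.0, 0.001]
contact_force: [-0.5, -0.4, 0.4]
opening: 0.28
finger_force: 58.9
[0.489  0.0571 0.0724]
hole px [325.40506329 319.39556962] 42 30 -> [0.4852 0.0576 0.1174]
tip 198 [0.4833 0.0578 0.0612]
shaft n 3857 y mid 0.057 0.0571 front x 0.4717 0.0396
disc 8264 ((0.48421233892440796, 0.05779094621539116), 0.04497320204973221) 0.007105217428124741
```

View pics/w10.png

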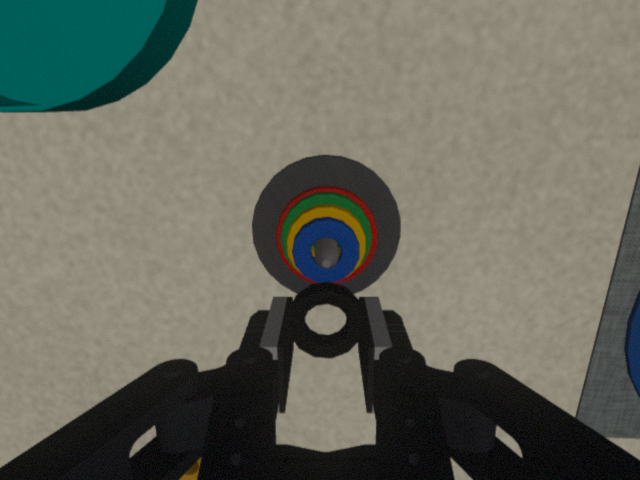

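The stack is concentric around the spindle at (326,250), and the black ring's hole is at (326,320). Shift 3 mm towards the robot and lower it.

```bash
python3 -m crank '[[[3,0,10],0,255],[[3,0,20],0,255],[[3,0,35],0,255],[[3,0,50],0,255],[[3,0,60],0,255],[[3,0,64],0,255],[[3,0,64],0,255],[[3,0,64],0,255]]' 60
python3 -m crank '[[[0,0,0],0,0],[[0,0,0],0,0],[[0,0,0],0,0],[[0,0,0],0,0],[[0,0,-30],0,0],[[0,0,-80],0,0],[[0,0,-110],0,0],[[0,0,-110],0,0],[[0,0,-110],0,0]]' 60
python3 - <<'E'
from rings import *
s=get_state();print(s['eef_pos'].round(4))
c=cam('wrist');W=world(c)
for n in('blue','black'):ring(c,W,n,.04 if n=='black' else .03,.08,(.4845,.0578),.025)
E
python3 -m crank '[[[-165,-97,0],0,100],[[-165,-97,0],0,100],[[-165,-97,0],0,100],[[-165,-97,0],0,100],[[-165,-97,30],0,100],[[-165,-97,30],0,100],[[-165,-97,30],0,100],[[-165,-97,30],0,100]]' 60
python3 hov.py collar .650 -.039
```

```text
time: 42.8
eef_pos: [0.4852, 0.0572, 0.0074]
tcp_rot: [0.0, 1.0, -0.0, 0.0]
contact_force: [0.3, 0.1, 0.0]
opening: 0.283
finger_force: 58.9
time: 43.7
eef_pos: [0.4854, 0.0572, 0.1181]
tcp_rot: [0.0, 1.0, -0.0, 0.001]
contact_force: [-0.5, -0.7, -0.5]
opening: 1.002
finger_force: 0.0
[0.4854 0.0572 0.1181]
blue 704 centre [0.4848 0.0575] diam 35.1 ztop [0.0418 0.043  0.0439] ymid 0.0573 xspan 0.4678 0.5021
black 1074 centre [0.4838 0.0577] diam 28.2 ztop [0.0506 0.0518 0.0528] ymid 0.0576 xspan 0.4702 0.4976
time: 44.55
eef_pos: [0.6493, -0.0392, 0.0874]
tcp_rot: [-0.0, 1.0, 0.0, -0.0]
contact_force: [0.6, 0.1, 0.4]
opening: 0.608
finger_force: 0.0
[ 0.6493 -0.0392  0.0874] -1.7873386771014428 0.6080880375340931
collar 1429 centre [ 0.6497 -0.0392] diam 31.7 ztop [0.0158 0.0169 0.0178] ymid -0.0391 xspan 0.6345 0.6654
tips lowest z [0.1302 0.1316] y range -0.0701 -0.0076
```

Black is flat on top. Now the collar.

```bash
python3 -m crank '[[[1,0,40],0,100],[[1,0,80],0,100],[[1,0,105],0,100],[[1,0,115],0,100],[[1,0,120],0,100],[[1,0,122],0,100],[[1,0,122],0,100],[[1,0,122],0,100]]' 80
python3 -m crank '[[[0,0,0],0,255],[[0,0,0],0,255],[[0,0,0],0,255],[[0,0,0],0,255],[[0,0,0],0,255],[[0,0,0],0,255],[[0,0,0],0,255]]' 80
python3 -m crank '[[[0,0,-10],0,255],[[0,0,-40],0,255],[[0,0,-80],0,255],[[0,0,-120],0,255],[[0,0,-155],0,255],[[0,0,-155],0,255],[[0,0,-155],0,255],[[0,0,-155],0,255]]' 80
python3 hold.py collar
```

```text
time: 45.4
eef_pos: [0.6504, -0.0401, -0.0327]
tcp_rot: [0.0, 1.0, -0.0, 0.002]
contact_force: [1.1, -0.5, 0.1]
opening: 0.608
finger_force: 0.0
time: 46.1
eef_pos: [0.65, -0.04, -0.0329]
tcp_rot: [0.0, 1.0, -0.0, 0.001]
contact_force: [-1.8, 1.0, 5.8]
opening: 0.33
finger_force: 78.5
time: 46.9
eef_pos: [0.6474, -0.0395, 0.1181]
tcp_rot: [0.0, 1.0, 0.0, -0.002]
contact_force: [0.2, 0.3, -1.4]
opening: 0.331
finger_force: 79.1
[ 0.6474 -0.0395  0.1181] 0.33087563015686394 79.09679872915149
collar 4397 centre [ 0.6478 -0.0388] diam 32.5 ztop [0.1665 0.1678 0.1686] ymid -0.039 xspan 0.6321 0.6637
disc pts 2871 [0.5074 0.0193 0.004 ] [0.5294 0.0959 0.0109]
```

```bash
python3 -m crank '[[[40,24,0],0,255],[[80,48,0],0,255],[[120,72,0],0,255],[[163,97,0],0,255],[[163,97,20],0,255],[[163,97,40],0,255],[[163,97,45],0,255],[[163,97,45],0,255],[[163,97,45],0,255],[[163,97,45],0,255]]' 80
python3 hold.py collar
```

```text
time: 47.95
eef_pos: [0.4869, 0.057, 0.0762]
tcp_rot: [0.0, 1.0, -0.0, 0.001]
contact_force: [0.1, 0.1, -0.8]
opening: 0.332
finger_force: 79.1
[0.4869 0.057  0.0762] 0.33238598338974906 79.1270212456584
collar 4408 centre [0.4871 0.0576] diam 33.6 ztop [0.1245 0.1259 0.1267] ymid 0.0575 xspan 0.4714 0.5035
disc pts 7811 [0.4396 0.0131 0.004 ] [0.5241 0.1027 0.011 ]
```

```bash
python3 -m crank '[[[3,0,8],0,255],[[3,0,16],0,255],[[3,0,30],0,255],[[3,0,42],0,255],[[3,0,50],0,255],[[3,0,55],0,255],[[3,0,55],0,255],[[3,0,55],0,255]]' 80
python3 -m crank '[[[0,0,0],0,80],[[0,0,0],0,0],[[0,0,0],0,0],[[0,0,0],0,0],[[0,0,-30],0,0],[[0,0,-80],0,0],[[0,0,-100],0,0],[[0,0,-100],0,0],[[0,0,-100],0,0]]' 80
python3 - <<'E'
from rings import *
s=get_state();print(s['eef_pos'].round(4))
c=cam('wrist');W=world(c)
ring(c,W,'collar',.04,.09,(.4845,.0578),.025)
for n in('red','green','yellow','blue'):ring(c,W,n,.005,.08,(.4845,.0578),.04)
c=cam('side');cv2.imwrite('pics/s11.png',cv2.resize(c['frame'][60:360,150:480],None,fx=2,fy=2))
E
```

```text
time: 48.8
eef_pos: [0.4833, 0.0572, 0.0203]
tcp_rot: [0.0, 1.0, -0.0, 0.0]
contact_force: [0.6, -0.8, -0.2]
opening: 0.335
finger_force: 79.1
time: 49.7
eef_pos: [0.4829, 0.0572, 0.1204]
tcp_rot: [0.0, 1.0, -0.0, 0.0]
contact_force: [0.1, -0.6, -1.4]
opening: 1.0
finger_force: 0.0
[0.4829 0.0572 0.1204]
collar 1714 centre [0.4835 0.0575] diam 31.9 ztop [0.0688 0.0699 0.0708] ymid 0.0573 xspan 0.4678 0.4989
red 777 centre [0.4859 0.0578] diam 60.2 ztop [0.0146 0.0158 0.0168] ymid 0.0579 xspan 0.4562 0.509
green 840 centre [0.4829 0.0576] diam 50.9 ztop [0.0239 0.0249 0.0259] ymid 0.0576 xspan 0.4581 0.4965
yellow 1625 centre [0.4835 0.0575] diam 31.9 ztop [0.0688 0.0699 0.0708] ymid 0.0574 xspan 0.4681 0.4989
blue 307 centre [0.4828 0.0576] diam 34.0 ztop [0.0409 0.0425 0.0436] ymid 0.0576 xspan 0.4677 0.4855
```

View pics/s11.png

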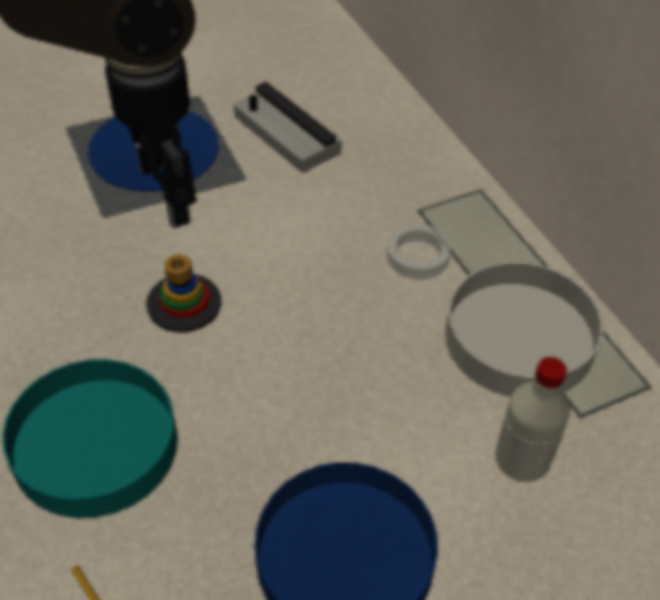

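The crop shows the stack at (180,285), collar on top, with the tin empty. The collar top reads 0.070, where 0.071 is expected with the camera's 1 mm low bias. Now fetch the lid.

```bash
python3 -m crank '[[[-63,284,0],0,0],[[-63,284,0],0,0],[[-63,284,0],0,0],[[-63,284,0],0,0],[[-63,284,0],0,0],[[-63,284,0],0,0],[[-63,284,0],0,0],[[-63,284,0],0,0],[[-63,284,0],0,0]]' 80
python3 - <<'E'
from rings import *
s=get_state();print(s['eef_pos'].round(4))
c=cam('wrist');W=world(c)
ring(c,W,'black',.031,.041,(.546,.341),.03);ring(c,W,'blue',.006,.016,(.546,.341),.1)
E
```

```text
time: 50.7
eef_pos: [0.5451, 0.34, 0.1186]
tcp_rot: [0.0, 1.0, -0.001, -0.001]
contact_force: [-0.5, -0.2, 0.1]
opening: 0.999
finger_force: 0.0
[0.5451 0.34   0.1186]
black 1151 centre [0.5455 0.3415] diam 25.5 ztop [0.035  0.0361 0.0369] ymid 0.3415 xspan 0.5329 0.5579
blue 48096 centre [0.5459 0.3417] diam 180.1 ztop [0.0092 0.0101 0.011 ] ymid 0.3414 xspan 0.4561 0.6349
```

```bash
python3 -m crank '[[[0,1,45],0,0],[[0,1,90],0,0],[[0,1,120],0,0],[[0,1,135],0,0],[[0,1,142],0,0],[[0,1,145],0,0],[[0,1,145],0,0],[[0,1,145],0,0]]' 80
python3 -m crank '[[[0,0,0],0,255],[[0,0,0],0,255],[[0,0,0],0,255],[[0,0,0],0,255],[[0,0,0],0,255],[[0,0,0],0,255],[[0,0,0],0,255],[[0,0,0],0,255]]' 80
python3 -m crank '[[[0,0,-8],0,255],[[0,0,-20],0,255],[[0,0,-50],0,255],[[0,0,-90],0,255],[[0,0,-130],0,255],[[0,0,-150],0,255],[[0,0,-150],0,255],[[0,0,-150],0,255]]' 80
python3 - <<'E'
from rings import *
s=get_state();print(s['eef_pos'].round(4));e=s['eef_pos']
c=cam('wrist');W=world(c)
ring(c,W,'blue',e[2]+.025,e[2]+.055,e,.1);print(shift([.51,-.3245,e[2]]))
E
```

```text
time: 51.55
eef_pos: [0.5476, 0.3428, -0.0225]
tcp_rot: [0.0, 1.0, 0.001, 0.002]
contact_force: [-0.5, 1.0, 0.3]
opening: 1.001
finger_force: 0.0
time: 52.35
eef_pos: [0.5464, 0.3424, -0.0241]
tcp_rot: [0.0, 1.0, 0.0, 0.0]
contact_force: [-0.2, 0.0, 3.6]
opening: 0.273
finger_force: 79.1
time: 53.15
eef_pos: [0.5457, 0.342, 0.1251]
tcp_rot: [0.0, 1.0, -0.0, -0.0]
contact_force: [-0.2, -0.8, -2.7]
opening: 0.276
finger_force: 78.8
[0.5457 0.342  0.1251]
blue 110002 centre [0.5454 0.3425] diam 179.8 ztop [0.1585 0.1593 0.1601] ymid 0.3425 xspan 0.4557 0.5784
[ 3.46324240e+01 -6.66124478e+02 -6.12178272e-01]
```

```bash
python3 -m crank '[[[17,-40,0],0,255],[[17,-80,0],0,255],[[17,-120,0],0,255],[[17,-160,0],0,255],[[17,-200,0],0,255],[[17,-240,0],0,255],[[17,-280,0],0,255],[[17,-310,0],0,255],[[17,-333,0],0,255],[[17,-333,0],0,255]]' 80
python3 - <<'E'
from rings import *
for n in('top','side'):
    c=cam(n);W=world(c);hsv=cv2.cvtColor(c['frame'],cv2.COLOR_BGR2HSV).astype(int)
    m=(np.hypot(W[:,:,0]-.51,W[:,:,1]+.325)<.11)&(W[:,:,2]>.033)&(W[:,:,2]<.046)&(hsv[:,:,0]>100)&(hsv[:,:,1]>80)
    q=W[m][:,:2];A=np.c_[2*q,np.ones(len(q))];x=np.linalg.lstsq(A,(q**2).sum(1),rcond=None)[0]
    print(n,len(q),'minenc',cv2.minEnclosingCircle(q.astype(np.float32)),'lsq',x[:2],np.sqrt(x[2]+x[0]**2+x[1]**2))
    m=(np.hypot(W[:,:,0]-.51,W[:,:,1]+.325)<.095)&(W[:,:,2]<.012)&(W[:,:,2]>.0005)&(hsv[:,:,0]>100)&(hsv[:,:,1]>80);q=W[m][:,:2]
    print(' floor',len(q),q.min(0).round(4),q.max(0).round(4))
E
python3 -m crank '[[[17,-40,0],0,255],[[17,-80,0],0,255],[[17,-120,0],0,255],[[17,-160,0],0,255],[[17,-200,0],0,255],[[17,-240,0],0,255],[[17,-280,0],0,255],[[17,-310,0],0,255],[[17,-333,0],0,255],[[17,-333,0],0,255]]' 80
```

```text
time: 54.2
eef_pos: [0.5274, 0.007, 0.1228]
tcp_rot: [0.002, 1.0, 0.0, -0.002]
contact_force: [-0.5, 0.4, -2.2]
opening: 0.274
finger_force: 79.1
top 139 minenc ((0.5097149610519409, -0.3229523301124573), 0.0872170701622963) lsq [ 0.50949984 -0.32313984] 0.08542903289448453
 floor 2239 [ 0.4306 -0.409 ] [ 0.5962 -0.2427]
side 519 minenc ((0.5093137621879578, -0.32694312930107117), 0.08819341659545898) lsq [ 0.50997613 -0.32715795] 0.08573899284837169
 floor 4894 [ 0.4256 -0.4142] [ 0.5957 -0.2392]
time: 55.3
eef_pos: [0.512, -0.3253, 0.1246]
tcp_rot: [0.001, 1.0, 0.0, -0.0]
contact_force: [0.2, 0.8, -1.6]
opening: 0.274
finger_force: 79.2
```

```bash
python3 -m crank '[[[0,0,30],0,255],[[0,0,60],0,255],[[0,0,70],0,255],[[0,0,70],0,255],[[0,0,70],0,255],[[0,0,70],0,255]]' 80
python3 - <<'E'
from rings import *
s=get_state();print(s['eef_pos'].round(4));e=s['eef_pos']
c=cam('wrist');W=world(c)
ring(c,W,'blue',e[2]+.025,e[2]+.055,e,.1)
E
```

```text
time: 55.9
eef_pos: [0.5133, -0.3244, 0.0575]
tcp_rot: [-0.0, 1.0, -0.001, 0.001]
contact_force: [0.6, -1.1, -1.0]
opening: 0.271
finger_force: 79.2
[ 0.5133 -0.3244  0.0575]
blue 109953 centre [ 0.5131 -0.3239] diam 180.0 ztop [0.0908 0.0916 0.0924] ymid -0.3239 xspan 0.4232 0.5459
```

```bash
python3 -m crank '[[[3,0,10],0,255],[[3,0,25],0,255],[[3,0,35],0,255],[[3,0,40],0,255],[[3,0,43],0,255],[[3,0,46],0,255],[[3,0,48],0,255],[[3,0,48],0,255],[[3,0,48],0,255]]' 80
python3 -m crank '[[[0,0,0],0,0],[[0,0,0],0,0],[[0,0,0],0,0],[[0,0,0],0,0],[[0,0,0],0,0],[[0,0,-30],0,0],[[0,0,-80],0,0],[[0,0,-120],0,0],[[0,0,-120],0,0],[[0,0,-120],0,0]]' 80
python3 - <<'E'
from rings import *
s=get_state();print(s['eef_pos'].round(4))
c=cam('wrist');W=world(c);ring(c,W,'blue',.03,.06,(.51,-.3245),.1)
m=(np.hypot(W[:,:,0]-.51,W[:,:,1]+.3245)<.08)&(np.hypot(W[:,:,0]-.51,W[:,:,1]+.3245)>.03)&(W[:,:,2]<.06);q=W[m];print('plane',np.linalg.lstsq(np.c_[q[:,:2],np.ones(len(q))],q[:,2],rcond=None)[0].round(4))
a=cam('top')['frame'][100:340,110:540];cv2.imwrite('pics/end.png',cv2.resize(a,None,fx=1.8,fy=1.8))
E
```

```text
time: 56.85
eef_pos: [0.5093, -0.3241, 0.0089]
tcp_rot: [0.0, 1.0, -0.0, 0.0]
contact_force: [-2.5, 2.5, 5.1]
opening: 0.273
finger_force: 79.6
time: 57.85
eef_pos: [0.5096, -0.3244, 0.129]
tcp_rot: [0.0, 1.0, -0.001, 0.001]
contact_force: [-0.7, 0.5, -0.4]
opening: 1.003
finger_force: 0.0
[ 0.5096 -0.3244  0.129 ]
blue 55470 centre [ 0.5091 -0.324 ] diam 179.1 ztop [0.0423 0.0431 0.044 ] ymid -0.3242 xspan 0.42 0.5979
plane [-0.0002 -0.0015  0.0427]
```

View pics/end.png

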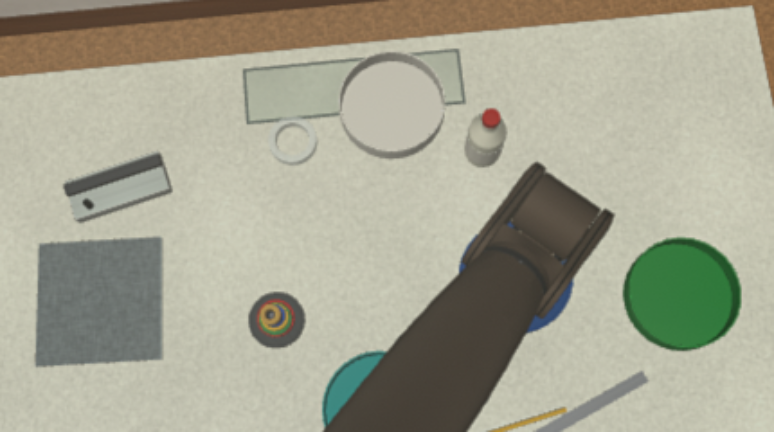

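The lid is level at 0.043, the same reading as when it started closed. The end view shows the stack at (276,319) with the collar on top, and the bystanders where they were. I'm handing it in.

```bash
python3 -c "
from plant import ctrl
print(ctrl.sign_off())"
```

```text
the job is handed in; nothing more can be done
None
```

The job is done and handed in at about 58 s: red, green, yellow, blue and black spacers lie flat on the spindle in that order with the brass collar on top, the lid is back level on the blue tin, and the tape roll, bottle and splicing block were left alone.

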